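# Swap the resins and hold the clip open over the job card

## Task

Swap the two resin bottles, so that the tall one stands in the drip tray with the upright job card and the short one in the plain tray, both upright. Then pick up the spring clip by its handles, squeeze it wide open and bring it down astride the middle of the card's top edge, in line with the card, one open jaw on each side and neither touching it, so that I can slip a batch sheet in. Finish while still holding the clip gaping there, do not let go; leave the cup, scraper and funnel alone.

Things in the scene. Friction and masses are not known exactly. Their poses are not given: they have to be found in the camera images.
- tall_bottle_center (a point): Tall dark brown bottle with a black screw cap, 170 mm high, body 56 mm in diameter; at the top a round cap 34 mm in diameter and 28 mm tall, below it a 9 mm length of neck 28 mm in diameter, then a sloping shoulder 18 mm high. Point: on its axis, half-way up (85 mm above its underside); z up along the axis. About 0.3 kg.
- short_bottle_center (a point): Short, wider dark brown bottle, 115 mm high, body 68 mm in diameter; the same cap, neck and shoulder as the tall one. Point: on its axis, half-way up (57.5 mm above its underside); z up. About 0.3 kg.
- card_tray_floor (a point): Grey square drip tray, 94 mm outside, 86 mm inside, 12 mm high, fixed to the table, with the card holder behind it. Point: centre of its inner floor, 4 mm above the table. x points to the card, whose plane is 100 mm from here; z up. The short bottle stands in it at the start.
- plain_tray_floor (a point): The same drip tray without a card, fixed to the table. Point: centre of its inner floor, 4 mm above the table; z up. The tall bottle stands in it at the start.
- card_top (a point): Stiff white plastic job card, 80 mm wide and 4 mm thick, standing upright in a fixed grey foot (30 mm deep, 94 mm wide, 16 mm high) behind one tray. Point: middle of its top edge, 110 mm above the table. x is square to the card's face, away from the tray; y along the top edge; z up.
- clip_pin (a point): Loose steel spring clip, 0.1 kg, standing on the table on its closed rubber jaws, handles up, 92 mm high. Point: middle of its 12 mm thick hinge pin, 45 mm above the jaws' lower ends; y along the pin, x the way the jaws part, z up. Fully open, the jaws (40 mm wide along y) gape 20 mm or more, evenly about the pin, their ends 43 mm below it. Let go, it snaps shut.
- clip_handles (a point): The clip's two handles: plates 34 mm wide along y, from 10 to 47 mm above the pin, leaning outward in a V, 52 mm over their upper ends. Point: midway between them, 30 mm above the pin. Squeezed along x to the stop they stand parallel, 26 mm over their outsides, and the jaws are fully open. Each takes about 5 N to start, 12 N to hold at the stop. Axes as clip_pin.
- clip_jaw (a joint): How far each clip jaw is opened (both move alike): 0 shut, 0.28 rad fully open at the stop.
- cup: Bystander: clear cup, 72 mm wide, 80 mm high. Origin: centre of its underside.
- scraper: Bystander: scraper lying flat, pointing along its x.
- funnel: Bystander: white funnel standing mouth down, 76 mm wide, 75 mm high. Origin: centre of its underside.
There are look-alikes about, which are no part of the job. What is shaped like the part that bears short_bottle_center but blue is not meant.

How it is judged (in metres and radians):
On the way, in this order (a step that is already met when the one before it is completed fails the run):
1. the bottles have changed places and stand released, upright and flat in their new trays, the clip not yet lifted (horizontal distance between tall_bottle_center and card_tray_floor below 0.024 m and z of tall_bottle_center in the frame of card_tray_floor below 0.088 m and angle between each of tall_bottle_center, short_bottle_center's own z axis and vertical below 0.08 rad and linear speed of each of tall_bottle, short_bottle below 0.03 m/s and horizontal distance between short_bottle_center and plain_tray_floor below 0.024 m and z of short_bottle_center in the frame of plain_tray_floor below 0.0605 m and contact force between the fingers and tall_bottle below 0.1 N and contact force between the fingers and short_bottle below 0.1 N and height (world z) of clip_pin below 0.06 m), for 0.2 s.
2. the clip is off the table, squeezed open by the fingers (height (world z) of clip_pin above 0.075 m and value of joint clip_jaw above 0.2 rad and contact force between the fingers and clip above 4 N), for 0.2 s.
At the end, for the whole second after the job is handed in: Tall bottle flat in the card tray, short one in the plain tray (within 24 mm), released. Fingers hold the clip open (over 0.2 rad, 4 N) astride the card, untouching: pin 5 to 38 mm above the edge, within 10 mm of its plane, 25 mm of its middle, upright and in line within 0.25 rad, at rest (horizontal distance between tall_bottle_center and card_tray_floor below 0.024 m and z of tall_bottle_center in the frame of card_tray_floor below 0.088 m and angle between each of tall_bottle_center, short_bottle_center's own z axis and vertical below 0.08 rad and linear speed of each of tall_bottle, short_bottle, clip below 0.03 m/s and horizontal distance between short_bottle_center and plain_tray_floor below 0.024 m and z of short_bottle_center in the frame of plain_tray_floor below 0.0605 m and contact force between the fingers and tall_bottle below 0.1 N and contact force between the fingers and short_bottle below 0.1 N and value of joint clip_jaw above 0.2 rad and contact force between the fingers and clip above 4 N and z of clip_pin in the frame of card_top between 0.005 and 0.038 m and x of clip_pin in the frame of card_top between -0.01 and 0.01 m and y of clip_pin in the frame of card_top between -0.025 and 0.025 m and angle between clip_pin's own z axis and vertical below 0.25 rad and angle between the x axis of clip_pin and the x axis of card_top, either way round below 0.25 rad and contact force between clip and card_tray below 0.3 N); the arm keeps its last pose, push and grip.
It fails at once if a bottle is tipped over (angle between any of tall_bottle_center, short_bottle_center's own z axis and vertical above 0.6 rad).
It fails at once if a bystander (cup, scraper, funnel) is moved by more than 30 mm (distance of any of cup, scraper, funnel from where it was at the start of the episode above 0.03 m).
It also fails if it takes over 67 s, if anything falls off the work surface, if the arm or the gripper's body presses on something with over 40 N, if the wrist force passes 120 N, or if a joint passes its speed limit or range.

## Robot

A 6-joint arm with a two-finger parallel gripper is mounted at the origin on the work surface. World frame = base frame: x ahead of the robot, y to its left, z up, the work surface at z = 0. Lengths are in mm, angles in rad, forces in N, time in s.
With the tool pointing down it reaches from about 350 to 775 mm from the base axis. Payload 7.3 kg.
Tool frame: the origin (TCP) lies at the very end of the fingers, on their centre line; the grasp point (between the pads) lies 19 mm behind it; x points along the fingers, y is the direction in which the jaws open and shut, and the axes are right-handed (so a half turn about x gives the same grasp; the last joint's range is limited). The gripper opens to 92 mm and grips with 3 to 60 N. Pads are 19 mm wide; open, the fingers measure 130 mm over their backs; the gripper's body (75 mm by 190 mm) begins 47 mm behind the grasp point.
Start: joints at [1.096, 0.342, 1.524, -0, 1.275, -0.146], TCP at [169.512, 496.901, 226.741] pointing down, gripper open.
Joint ranges: [-2.53, 2.53], [-0.77, 2.02], [0.04, 2.7], [-1, 4.14], [0.28, 2.66], [-3.11, 3.11]. Speed limits (rad/s): [2.57, 2.57, 3.14, 3.14, 3.14, 3.14].

## Interface

Orientations are given as [roll, pitch, yaw] about the fixed x, y, z axes, in that order (R = Rz(yaw) Ry(pitch) Rx(roll)).
In Python, from plant import sensors, capture, bot gives the robot as it stands.
- The arm moves only by the shell command python3 -m crank 'ROWS' [OPENING]. ROWS is JSON, a list of rows, each an object of numbers: "dx", "dy", "dz": the shift along the tool's x, y, z in cm; "spin": the turn about the tool's x in rad. A call has 1 to 20 rows; each row is the pose to reach, as a shift and turn from the pose commanded when the call began, along the tool's axes at that moment; what a row does not reach only later rows make up. A row lasts 1/12 s, in which the tool goes at most 41.7 mm and 7.16 degrees, less where a joint would pass 70% of its speed; a pose out of reach is approached as far as the arm can. A call with a gripper value outside its range is refused whole. OPENING is the opening in per cent of the stroke, from 0 (shut) to 100 (fully open), set as the call begins (- or left out, the last holds). The fingers move at their own pace and stop on an object; the grip force is fixed at half the most. Time passes only in rows, so rows that repeat a pose let the fingers close. It gives the time, the measured TCP pose, the force and the opening at its end, in the units of the state.
- sensors.get_obs(): the state, without advancing time (a new reading comes with each control period).
- capture(name): name is "scene" or "top"; returns a dict with "frame" (420x560x3 uint8, blue, green, red), "vfov" (degrees; the focal length in pixels is half the picture's height over the tangent of half this angle, whatever the lens; pixels are square), "cx", "cy" (the principal point, pixels), "k1" (the pictures are not rectified: a ray, as slopes to the right and down, at radius r is drawn at 1 + k1 r^2 times it, then the intrinsics apply), "view" (4x4, takes a point from world to camera coordinates). Camera axes: x right, y down, z forward; pixel columns grow to the right and rows downward; lengths in mm; the calibration is good to about 2 mm. A picture is of the moment at which its call begins. There is no depth.
- bot.close_job(): hands the job in, once; it reports no verdict.
The state is a dict: "time": time; "joint_positions": joint angles; "dq": joint speeds; "tau": joint torques, N m; "tool_pos": TCP position; "tcp_rot": TCP orientation; "contact_force": force on the tool from outside, world axes, zero at the start; "moment": the same for the moment, N m; "grip_width": finger opening in mm.
Only numpy, scipy, OpenCV 4.12 (cv2) and the standard library are available. Lean on these libraries where they do the work, as an engineer would, in place of code of your own. Each camera call takes 0.05 s, during which the arm holds its last target.

## Working session

There is one attempt and no reset: what is moved stays moved. The work goes in short steps, Python scripts to look and compute and a shell command to move; the robot and the scene stay as the last step left them, time stands still between calls to the robot, and variables do not carry over. Pictures are saved under pics/ and viewed, and the job is handed in when it is done.

```bash
ls -la; mkdir -p pics; python3 - <<'E'
from plant import sensors, capture, bot
import cv2
print(sensors.get_obs())
for n in("scene","top"):
    c=capture(n); cv2.imwrite(f"pics/{n}0.png",c["frame"]); print({k:v for k,v in c.items() if k!="frame"})
E
```

```text
total 12
drwxr-xr-x  3 agent agent 4096 Dec  6 22:51 .
drwxr-xr-x 23 root  root  4096 Dec  6 22:51 ..
drwxr-xr-x  2 agent agent 4096 Dec  6 22:51 pics
{'time': 0.0, 'joint_positions': array([ 1.09600383e+00,  3.42704783e-01,  1.52503488e+00,  5.17106773e-06,
        1.27540839e+00, -1.46017564e-01]), 'dq': array([ 2.36527855e-03,  1.36137635e-03, -5.71619363e-05,  4.23105143e-04,
        5.17636608e-04,  7.00900352e-05]), 'tau': array([ 1.36803224e-03, -4.31254506e+01, -2.44218206e+01,  7.18939933e-02,
        5.60230238e-02, -1.35536793e-04]), 'tool_pos': array([169.30663537, 496.50848537, 226.04804964]), 'tcp_rot': array([-1.71999297,  1.56924092, -2.04876942]), 'contact_force': array([ 0.0197126 , -0.42705656, -0.21748187]), 'moment': array([0.03521736, 0.01165932, 0.01005276]), 'grip_width': 91.83719886463943}
{'vfov': 55.78421459763652, 'cx': 278.5457878822224, 'cy': 204.9423699355732, 'k1': -0.08281726907367495, 'view': array([[-8.79257215e-01,  4.76345823e-01,  1.18606335e-03,
         5.31195947e+02],
       [ 2.54935965e-01,  4.72670880e-01, -8.43557877e-01,
        -3.15142384e+01],
       [-4.02385889e-01, -7.41401980e-01, -5.37036964e-01,
         1.17613341e+03],
       [ 0.00000000e+00,  0.00000000e+00,  0.00000000e+00,
         1.00000000e+00]])}
{'vfov': 49.14878844919002, 'cx': 281.8537636993813, 'cy': 212.16367728391552, 'k1': -0.14468893396263657, 'view': array([[ 1.90041839e-02, -9.99764925e-01, -1.04372013e-02,
        -5.39213749e+01],
       [-9.92448282e-01, -1.75977833e-02, -1.21394915e-01,
         5.67565765e+02],
       [ 1.21182707e-01,  1.26653938e-02, -9.92549414e-01,
         1.16202476e+03],
       [ 0.00000000e+00,  0.00000000e+00,  0.00000000e+00,
         1.00000000e+00]])}
```

View pics/scene0.png

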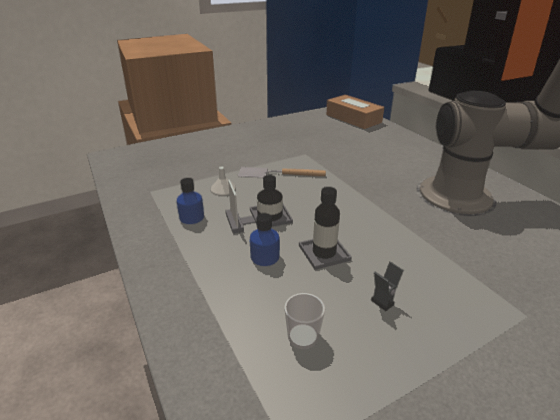

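View pics/top0.png

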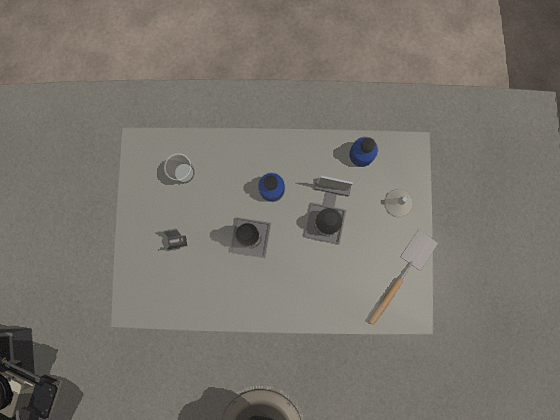

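The scene view shows the tall bottle (326,225) in the plain tray and the short one (270,205) in the card tray, with the card at (234,200). The clip is at (386,286), and blue look-alikes are at (190,200) and (265,240). In the top view the tall cap is at (247,234), the short cap at (328,220), the card at (333,185) and the clip at (174,240).

```bash
cat > h.py <<'E'
import numpy as np, cv2
from plant import sensors, capture, bot
def K(c):
    f=c["frame"].shape[0]/2/np.tan(np.radians(c["vfov"]/2)); return np.array([[f,0,c["cx"]],[0,f,c["cy"]],[0,0,1.]])
def ray(c,uv):
    k=K(c); d=np.array([(uv[0]-k[0,2])/k[0,0],(uv[1]-k[1,2])/k[1,1]]); s=d.copy()
    for _ in range(30): s=d/(1+c["k1"]*(s@s))
    R=c["view"][:3,:3]; t=c["view"][:3,3]
    return -R.T@t, R.T@np.array([s[0],s[1],1])
def onz(c,uv,z):
    o,d=ray(c,uv); return o+d*(z-o[2])/d[2]
def proj(c,p):
    q=c["view"][:3,:3]@np.asarray(p,float)+c["view"][:3,3]; s=q[:2]/q[2]; s=s*(1+c["k1"]*(s@s)); k=K(c)
    return s*k[0,0]+k[:2,2]
def tri(ca,ua,cb,ub):
    oa,da=ray(ca,ua); ob,db=ray(cb,ub)
    A=np.stack([da,-db],1); x=np.linalg.lstsq(A,ob-oa,rcond=None)[0]
    pa=oa+da*x[0]; pb=ob+db*x[1]; return (pa+pb)/2, np.linalg.norm(pa-pb)
def tool():
    from scipy.spatial.transform import Rotation as Ro
    o=sensors.get_obs(); R=Ro.from_euler("xyz",o["tcp_rot"]).as_matrix(); return o,R
E
python3 - <<'E'
from h import *
c=capture("top")["frame"]; s=capture("scene")["frame"]
def crop(im,x,y,w,h,k,n): cv2.imwrite(n,cv2.resize(im[y:y+h,x:x+w],None,fx=k,fy=k,interpolation=cv2.INTER_CUBIC))
crop(c,220,165,140,100,5.7,"pics/t1.png"); crop(c,140,210,70,50,10,"pics/t2.png")
crop(s,355,250,64,70,8,"pics/s2.png"); crop(s,215,155,150,120,5,"pics/s1.png")
o,R=tool(); print(R, o["time"])
E
```

```text
[[-3.98236499e-04  3.22924755e-01  9.46424558e-01]
 [-7.55137362e-04  9.46424266e-01 -3.22924973e-01]
 [-9.99999636e-01 -8.43281055e-04 -1.33048139e-04]] 0.2
```

View pics/t1.png

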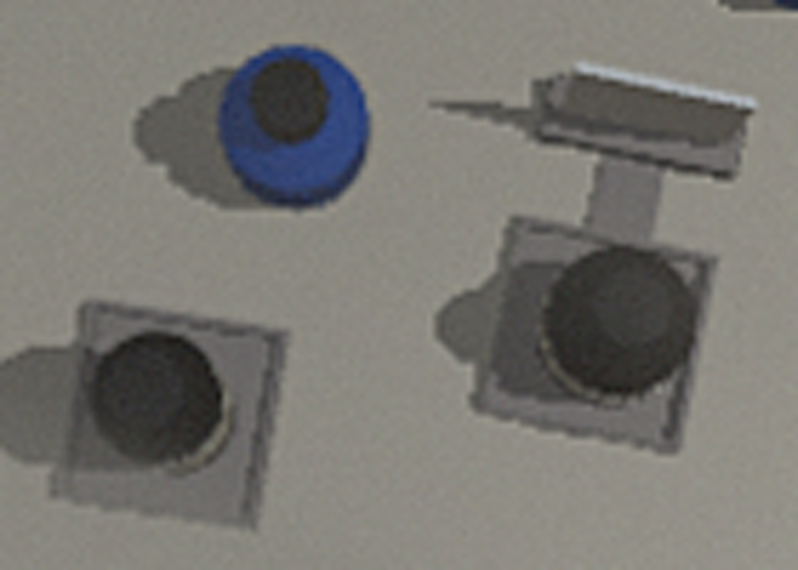

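View pics/t2.png

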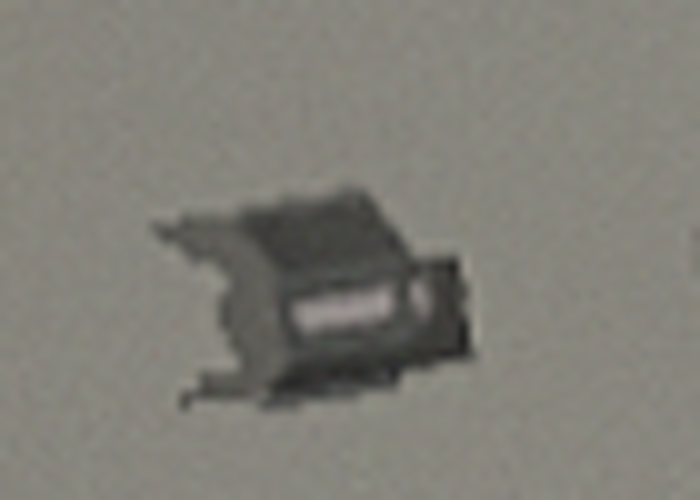

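View pics/s1.png

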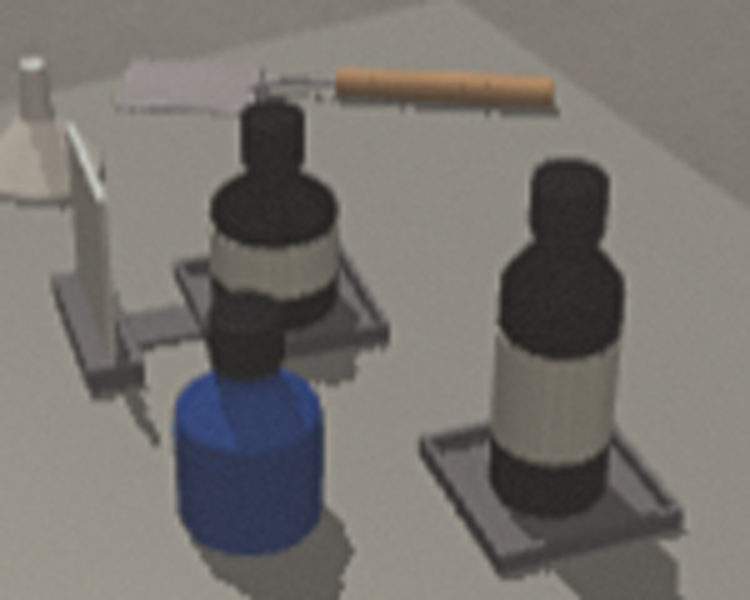

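View pics/s2.png

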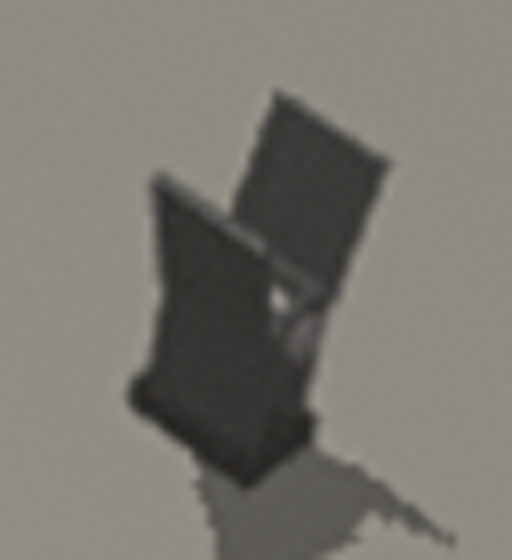

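```bash
cat > m.py <<'E'
from h import *
t=capture("top"); s=capture("scene")
T1=lambda u,v:(220+(u+.5)/5.7-.5,165+(v+.5)/5.7-.5)
T2=lambda u,v:(140+(u+.5)/10-.5,210+(v+.5)/10-.5)
S1=lambda u,v:(215+(u+.5)/5-.5,155+(v+.5)/5-.5)
S2=lambda u,v:(355+(u+.5)/8-.5,250+(v+.5)/8-.5)
np.set_printoptions(precision=1,suppress=True)
for n,P in(("card",[(515,215),(718,258),(678,455),(470,405)]),("plain",[(85,300),(288,330),(255,528),(50,495)])):
    Q=np.array([onz(t,T1(*p),12) for p in P]); print(n,Q[:,:2].tolist(),Q.mean(0)); print([np.linalg.norm(Q[i]-Q[i-1]) for i in range(4)], [np.degrees(np.arctan2(*(Q[i]-Q[i-1])[1::-1])) for i in range(4)])
print("plain scene",[onz(s,S1(*p),12) for p in [(422,440),(503,560),(682,518),(612,430)]])
print("tall cap scene",onz(s,S1(570,172),174),"top",onz(t,T1(148,388),174))
print("short cap scene",onz(s,S1(273,110),119),"top",onz(t,T1(640,308),119))
print("card top",onz(t,T1(577,67),110),onz(t,T1(757,104),110),"scene",onz(s,S1(68,125),110),onz(s,S1(104,200),110))
print("clip far",onz(s,S2(278,92),92),onz(s,S2(390,160),92),"near",onz(s,S2(155,175),92),onz(s,S2(322,295),92))
print("clip jaws bottom scene",[onz(s,S2(*p),0) for p in[(130,398),(248,488),(312,430)]])
print("clip top: ",[onz(t,T2(*p),92) for p in[(155,228),(345,190),(188,400),(390,375)]])
print("blue",onz(t,T1(298,125),57), "blue2",onz(t,(364,152),57))
E
python3 m.py
```

```text
card [[598.926065697329, -117.42345532854026], [580.3809518777765, -212.45713075304124], [488.2159621308707, -194.2089836537386], [509.7442989972957, -97.6446656776555]] [ 544.3 -155.4   12. ]
[np.float64(91.34871664009911), np.float64(96.82623978689641), np.float64(93.95413885297997), np.float64(98.93501298539542)] [np.float64(-12.50469550179895), np.float64(-101.04207714861109), np.float64(168.80060556809522), np.float64(77.4318452517065)]
plain [[555.4187013242665, 82.36933417229801], [543.1098302690775, -12.642611943859222], [451.10948374462527, 0.5892029675440114], [464.35633984456535, 95.90125565155552]] [503.5  41.6  12. ]
[np.float64(92.06229726212871), np.float64(95.80594037653842), np.float64(92.94699934085516), np.float64(96.22820056185351)] [np.float64(-8.452334144016783), np.float64(-97.38159961716772), np.float64(171.8156423049023), np.float64(82.08748762986544)]
plain scene [array([541.8, -11.2,  12. ]), array([554.7,  81.1,  12. ]), array([466.4,  96.3,  12. ]), array([456.1,  26.4,  12. ])]
tall cap scene [500.1  34.6 174. ] top [502.6  37.  174. ]
short cap scene [ 541.2 -166.8  119. ] top [ 544.5 -165.7  119. ]
card top [ 649.9 -138.8  110. ] [ 635.1 -216.9  110. ] scene [ 634.3 -217.6  110. ] [ 647.6 -139.3  110. ]
clip far [469.8 212.8  92. ] [463.  245.3  92. ] near [516.6 221.7  92. ] [509.3 272.4  92. ]
clip jaws bottom scene [array([500.7, 211.9,   0. ]), array([494.5, 251. ,   0. ]), array([466.7, 243.9,   0. ])]
clip top:  [array([504.9, 271.9,  92. ]), array([515.5, 223.9,  92. ]), array([462.2, 261.5,  92. ]), array([469.7, 210.5,  92. ])]
blue [631.7 -16.8  57. ] blue2 [ 727.7 -255.2   57. ]
```

```bash
cat > go.py <<'E'
import sys
from h import *
# go.py x y z [tool-y world angle deg] -> shift in tool axes (cm) from present pose, + spin
a=list(map(float,sys.argv[1:])); o,R=tool()
d=R.T@(np.array(a[:3])-o["tool_pos"])/10
ang=np.degrees(np.arctan2(R[1,1],R[0,1]))
print("t",round(o["time"],2),"tcp",o["tool_pos"].round(1),"yang",round(ang,1),"grip",round(o["grip_width"],1),"F",o["contact_force"].round(1))
print("dx dy dz",d.round(2), "q",o["joint_positions"].round(2))
if len(a)>3: print("spin",round(np.radians((ang-a[3]+90)%180-90),3))
E
python3 go.py 501.3 35.8 226
```

```text
t 0.3 tcp [169.5 496.8 226.5] yang 71.2 grip 91.7 F [-0.   0.4 -0.4]
dx dy dz [  0.06 -32.92  46.29] q [ 1.1   0.34  1.52  0.    1.28 -0.15]
```

```bash
python3 -m crank '[{"dy":-3,"dz":4},{"dy":-6,"dz":8},{"dy":-9,"dz":12},{"dy":-12,"dz":16},{"dy":-15,"dz":20},{"dy":-18,"dz":24},{"dy":-21,"dz":28},{"dy":-24,"dz":32},{"dy":-26.5,"dz":36},{"dy":-29,"dz":40},{"dy":-31,"dz":43},{"dy":-32.3,"dz":45.2},{"dy":-32.9,"dz":46.3},{"dy":-32.9,"dz":46.3},{"dy":-32.9,"dz":46.3},{"dy":-32.9,"dz":46.3}]' 100; python3 go.py 501.3 35.8 139; python3 -c "
from h import *
cv2.imwrite('pics/s3.png',capture('scene')['frame'][90:330,150:500].repeat(2,0).repeat(2,1))"
```

```text
t 0.3 tcp [169.5 496.8 226.5] yang 71.2 grip 91.7 F [-0.   0.4 -0.4]
dx dy dz [  8.76 -32.91  46.29] q [ 1.1   0.34  1.52  0.    1.28 -0.15]invalid input at $[0]: expected keys dx, dy, dz, spin
```

View pics/s3.png

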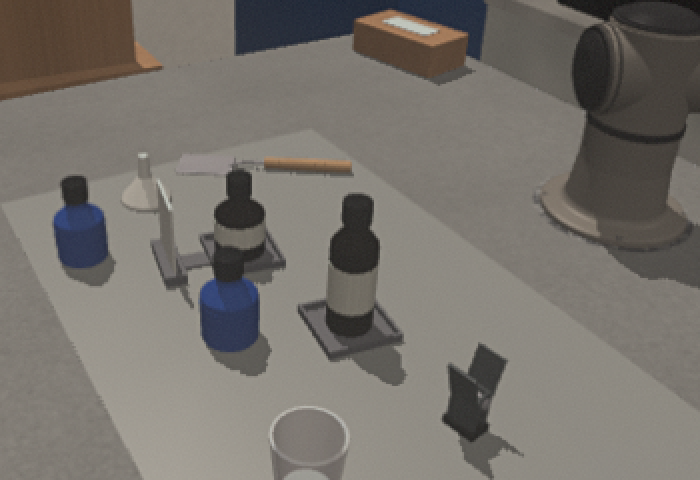

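All four keys are required, so nothing moved. I'll retype the move with every key.

```bash
python3 -m crank '[{"dx":0,"dy":-2,"dz":3,"spin":0},{"dx":0,"dy":-5,"dz":7,"spin":0},{"dx":0,"dy":-7.8,"dz":11,"spin":0},{"dx":0,"dy":-10.6,"dz":15,"spin":0},{"dx":0,"dy":-13.4,"dz":19,"spin":0},{"dx":0,"dy":-16.3,"dz":23,"spin":0},{"dx":0,"dy":-19.1,"dz":27,"spin":0},{"dx":0,"dy":-22,"dz":31,"spin":0},{"dx":0,"dy":-25,"dz":35,"spin":0},{"dx":0,"dy":-27.8,"dz":39,"spin":0},{"dx":0,"dy":-30.5,"dz":43,"spin":0},{"dx":0,"dy":-32.3,"dz":45.4,"spin":0},{"dx":0,"dy":-32.9,"dz":46.3,"spin":0},{"dx":0,"dy":-32.9,"dz":46.3,"spin":0},{"dx":0,"dy":-32.9,"dz":46.3,"spin":0},{"dx":0,"dy":-32.9,"dz":46.3,"spin":0}]' 100; python3 go.py 501.3 35.8 139; python3 -c "
from h import *
cv2.imwrite('pics/s4.png',capture('scene')['frame'][90:330,150:500].repeat(2,0).repeat(2,1))"
```

```text
time: 1.68
tool_pos: [501.8, 34.8, 226.2]
tcp_rot: [3.09, 1.57, 2.758]
contact_force: [-1.1, 0.3, 0.1]
grip_width: 92.2
t 1.68 tcp [501.8  34.8 226.2] yang 71.0 grip 92.2 F [-1.1  0.3  0.1]
dx dy dz [ 8.72  0.08 -0.08] q [-0.08  0.3   1.58  0.    1.26 -1.32]
```

View pics/s4.png

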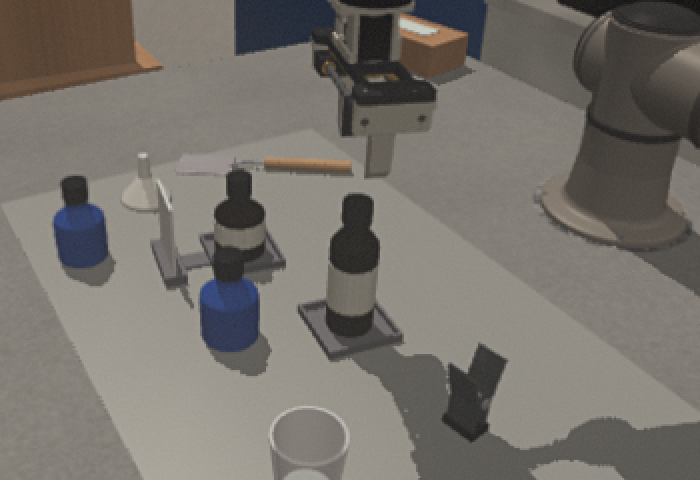

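The gripper is above the tall bottle, with its fingers at about (375,150) and the cap at (357,210) in this crop. It looks lined up, so I'll descend and close on the cap.

```bash
python3 -m crank '[{"dx":2,"dy":0,"dz":0,"spin":0},{"dx":4,"dy":0,"dz":0,"spin":0},{"dx":6,"dy":0,"dz":0,"spin":0},{"dx":7.7,"dy":0,"dz":0,"spin":0},{"dx":8.6,"dy":0,"dz":0,"spin":0},{"dx":8.6,"dy":0,"dz":0,"spin":0},{"dx":8.6,"dy":0,"dz":0,"spin":0}]' 100; python3 -m crank '[{"dx":0,"dy":0,"dz":0,"spin":0},{"dx":0,"dy":0,"dz":0,"spin":0},{"dx":0,"dy":0,"dz":0,"spin":0},{"dx":0,"dy":0,"dz":0,"spin":0},{"dx":0,"dy":0,"dz":0,"spin":0},{"dx":0,"dy":0,"dz":0,"spin":0},{"dx":0,"dy":0,"dz":0,"spin":0},{"dx":0,"dy":0,"dz":0,"spin":0},{"dx":0,"dy":0,"dz":0,"spin":0},{"dx":0,"dy":0,"dz":0,"spin":0}]' 20;python3 go.py 400 -60 165
```

```text
time: 2.32
tool_pos: [501.2, 36.9, 141.1]
tcp_rot: [2.181, 1.571, 1.854]
contact_force: [0.4, -0.3, -0.0]
grip_width: 91.5
time: 3.15
tool_pos: [501.5, 36.1, 140.7]
tcp_rot: [1.753, 1.57, 1.424]
contact_force: [0.3, 1.4, 0.8]
grip_width: 33.6
t 3.15 tcp [501.5  36.1 140.7] yang 71.2 grip 33.6 F [0.3 1.4 0.8]
dx dy dz [ -2.44 -12.38  -6.5 ] q [-0.08  0.39  1.71  0.    1.04 -1.32]
```

```bash
python3 -m crank '[{"dx":-1,"dy":0,"dz":0,"spin":0},{"dx":-2.5,"dy":0,"dz":0,"spin":0},{"dx":-4,"dy":0,"dz":0,"spin":0},{"dx":-4,"dy":-1,"dz":-0.5,"spin":0},{"dx":-4,"dy":-2.5,"dz":-1.2,"spin":0},{"dx":-4,"dy":-4,"dz":-2,"spin":0},{"dx":-4,"dy":-5.5,"dz":-2.8,"spin":0},{"dx":-4,"dy":-7,"dz":-3.6,"spin":0},{"dx":-4,"dy":-8.5,"dz":-4.4,"spin":0},{"dx":-4,"dy":-10,"dz":-5.2,"spin":0},{"dx":-4,"dy":-11.2,"dz":-5.9,"spin":0},{"dx":-4,"dy":-12,"dz":-6.3,"spin":0},{"dx":-4,"dy":-12.4,"dz":-6.5,"spin":0},{"dx":-4,"dy":-12.4,"dz":-6.5,"spin":0},{"dx":-4,"dy":-12.4,"dz":-6.5,"spin":0},{"dx":-4,"dy":-12.4,"dz":-6.5,"spin":0}]' 20; python3 go.py 400 -60 136.7; python3 -c "
from h import *
cv2.imwrite('pics/s5.png',capture('scene')['frame'][90:330,150:500].repeat(2,0).repeat(2,1))"
```

```text
time: 4.48
tool_pos: [400.3, -60.1, 180.6]
tcp_rot: [0.926, 1.57, 0.598]
contact_force: [-0.5, -0.5, -3.6]
grip_width: 33.1
t 4.48 tcp [400.3 -60.1 180.6] yang 71.2 grip 33.1 F [-0.5 -0.5 -3.6]
dx dy dz [ 4.39  0.   -0.03] q [-0.34  0.17  1.9   0.    1.07 -1.58]
```

View pics/s5.png

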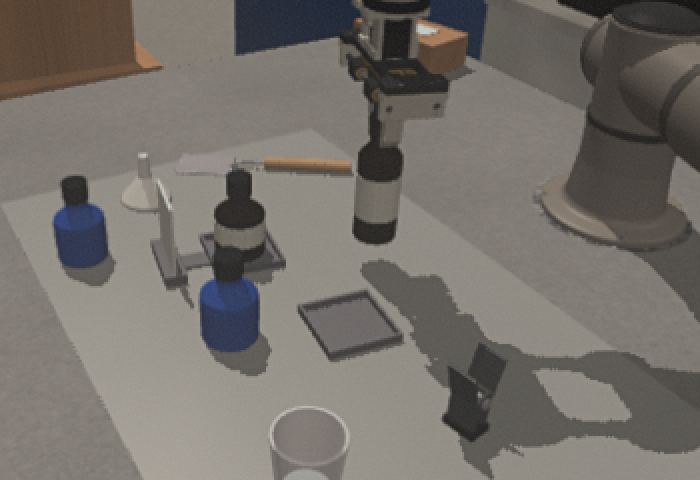

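The tall bottle hangs upright at (378,195) and the plain tray is empty. I'll set the bottle down on the table here.

```bash
python3 -m crank '[{"dx":1.2,"dy":0,"dz":0,"spin":0},{"dx":2.4,"dy":0,"dz":0,"spin":0},{"dx":3.3,"dy":0,"dz":0,"spin":0},{"dx":3.9,"dy":0,"dz":0,"spin":0},{"dx":4.3,"dy":0,"dz":0,"spin":0},{"dx":4.3,"dy":0,"dz":0,"spin":0},{"dx":4.3,"dy":0,"dz":0,"spin":0}]' 20; python3 go.py 400 -60 136.7
```

```text
time: 5.12
tool_pos: [400.2, -60.3, 137.9]
tcp_rot: [0.426, 1.571, 0.097]
contact_force: [-0.4, 0.8, -3.4]
grip_width: 33.6
t 5.12 tcp [400.2 -60.3 137.9] yang 71.2 grip 33.6 F [-0.4  0.8 -3.4]
dx dy dz [ 0.12  0.02 -0.03] q [-0.34  0.23  1.96  0.    0.95 -1.58]
```

```bash
python3 -m crank '[{"dx":0.1,"dy":0,"dz":0,"spin":0},{"dx":0.1,"dy":0,"dz":0,"spin":0},{"dx":0.1,"dy":0,"dz":0,"spin":0}]' 20;  python3 go.py 400 -60 136.7; python3 -m crank '[{"dx":0,"dy":0,"dz":0,"spin":0},{"dx":0,"dy":0,"dz":0,"spin":0},{"dx":0,"dy":0,"dz":0,"spin":0},{"dx":0,"dy":0,"dz":0,"spin":0},{"dx":0,"dy":0,"dz":0,"spin":0},{"dx":-2,"dy":0,"dz":0,"spin":0},{"dx":-4.5,"dy":0,"dz":0,"spin":0},{"dx":-8,"dy":0,"dz":0,"spin":0},{"dx":-9,"dy":0,"dz":0,"spin":0},{"dx":-9,"dy":0,"dz":0,"spin":0}]' 100; python3 go.py 543 -166 226; python3 -c "
from h import *
cv2.imwrite('pics/s6.png',capture('scene')['frame'][90:330,150:500].repeat(2,0).repeat(2,1))"
```

```text
time: 5.37
tool_pos: [400.1, -60.4, 137.0]
tcp_rot: [0.112, 1.57, -0.217]
contact_force: [-0.1, -0.7, -3.6]
grip_width: 33.2
t 5.37 tcp [400.1 -60.4 137. ] yang 71.2 grip 33.2 F [-0.1 -0.7 -3.6]
dx dy dz [ 0.03  0.04 -0.02] q [-0.34  0.23  1.96  0.    0.94 -1.58]
time: 6.2
tool_pos: [401.5, -60.9, 229.4]
tcp_rot: [0.005, 1.564, -0.324]
contact_force: [0.0, 0.7, -0.7]
grip_width: 91.0
t 6.2 tcp [401.5 -60.9 229.4] yang 71.2 grip 91.0 F [ 0.   0.7 -0.7]
dx dy dz [ 0.45 -5.38 16.78] q [-0.34  0.12  1.82  0.    1.2  -1.58]
```

View pics/s6.png

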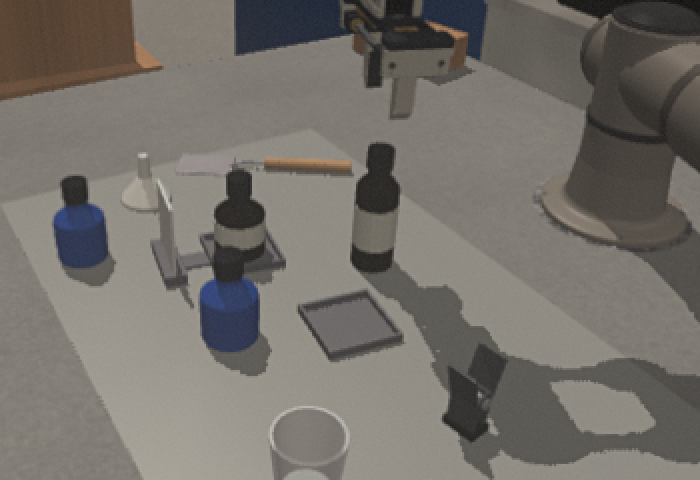

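The tall bottle stands upright on the table at (374,215). Next is the short bottle.

```bash
python3 -m crank '[{"dx":0,"dy":-1,"dz":3,"spin":0},{"dx":0,"dy":-2.2,"dz":7,"spin":0},{"dx":0,"dy":-3.5,"dz":11,"spin":0},{"dx":0,"dy":-4.6,"dz":14.5,"spin":0},{"dx":0,"dy":-5.4,"dz":16.8,"spin":0},{"dx":0,"dy":-5.4,"dz":16.8,"spin":0},{"dx":0,"dy":-5.4,"dz":16.8,"spin":0},{"dx":4,"dy":-5.4,"dz":16.8,"spin":0},{"dx":7.5,"dy":-5.4,"dz":16.8,"spin":0},{"dx":7.5,"dy":-5.4,"dz":16.8,"spin":0},{"dx":7.5,"dy":-5.4,"dz":16.8,"spin":0}]' 100; python3 go.py 543 -166 85; python3 -c "
from h import *
cv2.imwrite('pics/s7.png',capture('scene')['frame'][90:330,150:500].repeat(2,0).repeat(2,1))"
```

```text
time: 7.17
tool_pos: [539.6, -164.4, 150.4]
tcp_rot: [3.006, 1.565, 2.678]
contact_force: [-0.5, -0.5, 0.4]
grip_width: 91.8
t 7.17 tcp [ 539.6 -164.4  150.4] yang 71.2 grip 91.8 F [-0.5 -0.5  0.4]
dx dy dz [ 6.54 -0.05  0.41] q [-0.43  0.48  1.52  0.    1.14 -1.67]
```

View pics/s7.png

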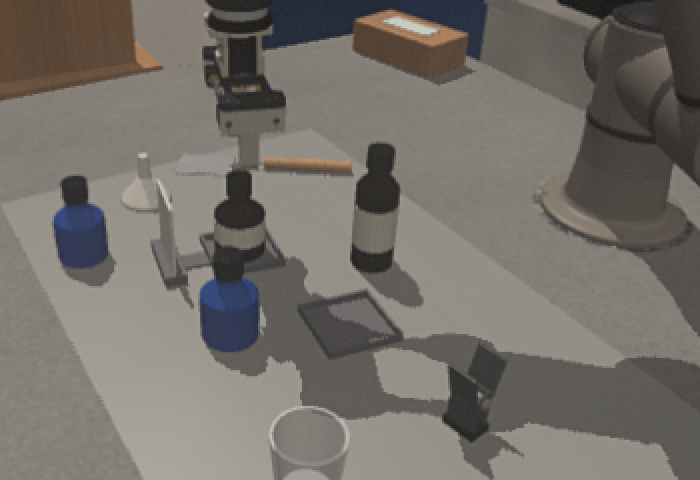

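```bash
python3 -m crank '[{"dx":0,"dy":0,"dz":0.2,"spin":0},{"dx":2,"dy":0,"dz":0.2,"spin":0},{"dx":4,"dy":0,"dz":0.2,"spin":0},{"dx":5.5,"dy":0,"dz":0.2,"spin":0},{"dx":6.4,"dy":0,"dz":0.2,"spin":0},{"dx":6.4,"dy":0,"dz":0.2,"spin":0},{"dx":6.4,"dy":0,"dz":0.2,"spin":0},{"dx":6.4,"dy":0,"dz":0.2,"spin":0}]' 100; python3 go.py 543 -166 85
```

```text
time: 7.88
tool_pos: [544.4, -166.7, 89.4]
tcp_rot: [-0.062, 1.568, -0.391]
contact_force: [0.3, 0.4, -0.3]
grip_width: 91.7
t 7.88 tcp [ 544.4 -166.7   89.4] yang 71.2 grip 91.7 F [ 0.3  0.4 -0.3]
dx dy dz [ 0.44  0.02 -0.16] q [-0.43  0.56  1.58  0.    1.   -1.67]
```

```bash
python3 -m crank '[{"dx":0.4,"dy":0,"dz":-0.1,"spin":0},{"dx":0.4,"dy":0,"dz":-0.1,"spin":0},{"dx":0.4,"dy":0,"dz":-0.1,"spin":0}]' 100; python3 -m crank '[{"dx":0,"dy":0,"dz":0,"spin":0},{"dx":0,"dy":0,"dz":0,"spin":0},{"dx":0,"dy":0,"dz":0,"spin":0},{"dx":0,"dy":0,"dz":0,"spin":0},{"dx":0,"dy":0,"dz":0,"spin":0},{"dx":0,"dy":0,"dz":0,"spin":0},{"dx":0,"dy":0,"dz":0,"spin":0},{"dx":0,"dy":0,"dz":0,"spin":0},{"dx":0,"dy":0,"dz":0,"spin":0},{"dx":0,"dy":0,"dz":0,"spin":0}]' 20;python3 go.py 503.5 41.6 85; python3 -c "
from h import *
cv2.imwrite('pics/s8.png',capture('scene')['frame'][90:330,150:500].repeat(2,0).repeat(2,1))"
```

```text
time: 8.13
tool_pos: [542.5, -166.0, 84.0]
tcp_rot: [0.052, 1.57, -0.277]
contact_force: [-0.3, -0.3, -0.9]
grip_width: 91.6
time: 8.97
tool_pos: [542.4, -165.9, 83.6]
tcp_rot: [2.175, 1.57, 1.846]
contact_force: [-0.6, 1.9, 0.8]
grip_width: 33.4
t 8.97 tcp [ 542.4 -165.9   83.6] yang 71.2 grip 33.4 F [-0.6  1.9  0.8]
dx dy dz [ -0.13  18.38 -10.38] q [-0.43  0.57  1.59  0.    0.99 -1.67]
```

View pics/s8.png

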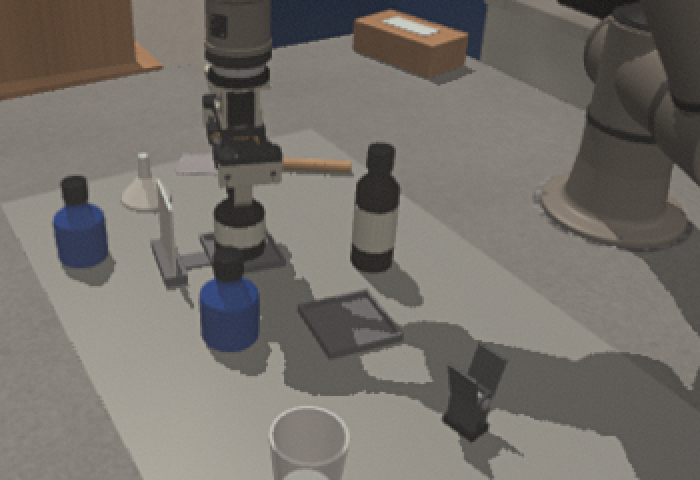

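```bash
python3 -c "
from h import *
s=capture('scene')
Q=np.array([onz(s,(150+u/2-.25,90+v/2-.25),12) for u,v in [(299,311),(333,351),(402,331),(366,290)]]);print(Q,Q.mean(0))
"
python3 -m crank '[{"dx":-1.2,"dy":0,"dz":0,"spin":0},{"dx":-3,"dy":0,"dz":0,"spin":0},{"dx":-5,"dy":0.2,"dz":0,"spin":0},{"dx":-6,"dy":1,"dz":-0.5,"spin":0},{"dx":-6,"dy":2.5,"dz":-1.3,"spin":0},{"dx":-6,"dy":4.2,"dz":-2.3,"spin":0},{"dx":-6,"dy":6,"dz":-3.4,"spin":0},{"dx":-6,"dy":8,"dz":-4.5,"spin":0},{"dx":-6,"dy":10,"dz":-5.6,"spin":0},{"dx":-6,"dy":12,"dz":-6.7,"spin":0},{"dx":-6,"dy":14,"dz":-7.8,"spin":0},{"dx":-6,"dy":15.8,"dz":-8.8,"spin":0},{"dx":-6,"dy":17.2,"dz":-9.7,"spin":0},{"dx":-6,"dy":18,"dz":-10.2,"spin":0},{"dx":-6,"dy":18.4,"dz":-10.4,"spin":0},{"dx":-6,"dy":18.4,"dz":-10.4,"spin":0},{"dx":-6,"dy":18.4,"dz":-10.4,"spin":0},{"dx":-6,"dy":18.4,"dz":-10.4,"spin":0}]' 20; python3 go.py 503.5 41.6 83.8; python3 -c "
from h import *
cv2.imwrite('pics/s9.png',capture('scene')['frame'][90:330,150:500].repeat(2,0).repeat(2,1))"
```

```text
[[546.54881129  -2.01291339  12.        ]
 [550.15868685  78.39714912  12.        ]
 [460.42264691  87.46144216  12.        ]
 [451.47146727   1.74096821  12.        ]] [502.15040308  41.39666153  12.        ]
time: 10.57
tool_pos: [503.7, 40.9, 143.7]
tcp_rot: [-0.626, 1.57, -0.955]
contact_force: [0.0, -1.0, -3.4]
grip_width: 33.4
t 10.57 tcp [503.7  40.9 143.7] yang 71.1 grip 33.4 F [ 0.  -1.  -3.4]
dx dy dz [ 5.99  0.06 -0.04] q [-0.07  0.39  1.7  -0.    1.05 -1.31]
```

View pics/s9.png

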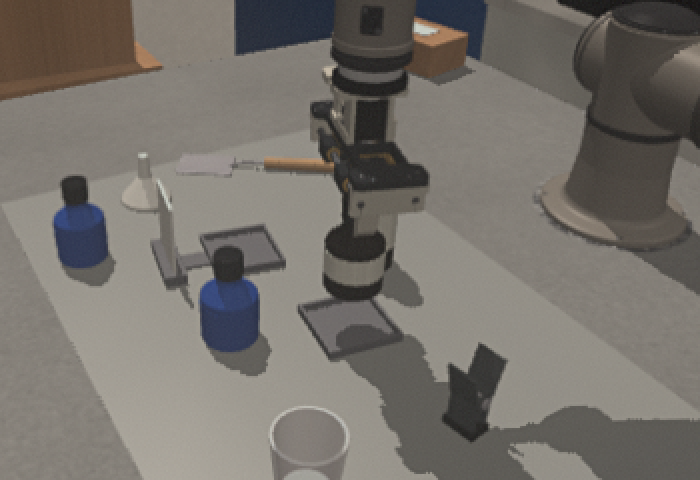

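The short bottle is over the plain tray at (350,265), and both methods put the tray centre at (503,41.5). I'll lower it and release.

```bash
python3 -m crank '[{"dx":1.5,"dy":0,"dz":0,"spin":0},{"dx":3,"dy":0,"dz":0,"spin":0},{"dx":4.2,"dy":0,"dz":0,"spin":0},{"dx":5,"dy":0,"dz":0,"spin":0},{"dx":5.6,"dy":0,"dz":0,"spin":0},{"dx":5.95,"dy":0,"dz":0,"spin":0},{"dx":5.95,"dy":0,"dz":0,"spin":0},{"dx":5.95,"dy":0,"dz":0,"spin":0},{"dx":5.95,"dy":0,"dz":0,"spin":0}]' 20;  python3 go.py 503.5 41.6 83.8; python3 -m crank '[{"dx":0,"dy":0,"dz":0,"spin":0},{"dx":0,"dy":0,"dz":0,"spin":0},{"dx":0,"dy":0,"dz":0,"spin":0},{"dx":0,"dy":0,"dz":0,"spin":0},{"dx":0,"dy":0,"dz":0,"spin":0},{"dx":-2,"dy":0,"dz":0,"spin":0},{"dx":-5,"dy":0,"dz":0,"spin":0},{"dx":-9,"dy":0,"dz":0,"spin":0},{"dx":-13,"dy":0,"dz":0,"spin":0},{"dx":-14.5,"dy":0,"dz":0,"spin":0},{"dx":-14.5,"dy":0,"dz":0,"spin":0},{"dx":-14.5,"dy":0,"dz":0,"spin":0},{"dx":-14.5,"dy":0,"dz":0,"spin":0}]' 100; python3 go.py 400 -60 226; python3 -c "
from h import *
cv2.imwrite('pics/s10.png',capture('scene')['frame'][90:330,150:500].repeat(2,0).repeat(2,1))"
```

```text
time: 11.37
tool_pos: [503.8, 41.6, 84.7]
tcp_rot: [0.283, 1.57, -0.046]
contact_force: [-0.1, -0.6, -3.1]
grip_width: 33.1
t 11.37 tcp [503.8  41.6  84.7] yang 71.2 grip 33.1 F [-0.1 -0.6 -3.1]
dx dy dz [ 0.09 -0.01 -0.02] q [-0.07  0.47  1.77  0.    0.9  -1.31]
time: 12.45
tool_pos: [502.6, 41.7, 228.0]
tcp_rot: [-2.915, 1.569, 3.04]
contact_force: [-1.0, -0.1, -1.1]
grip_width: 92.0
t 12.45 tcp [502.6  41.7 228. ] yang 71.2 grip 92.0 F [-1.  -0.1 -1.1]
dx dy dz [  0.22 -12.94  -6.43] q [-0.07  0.3   1.58  0.    1.26 -1.31]
```

View pics/s10.png

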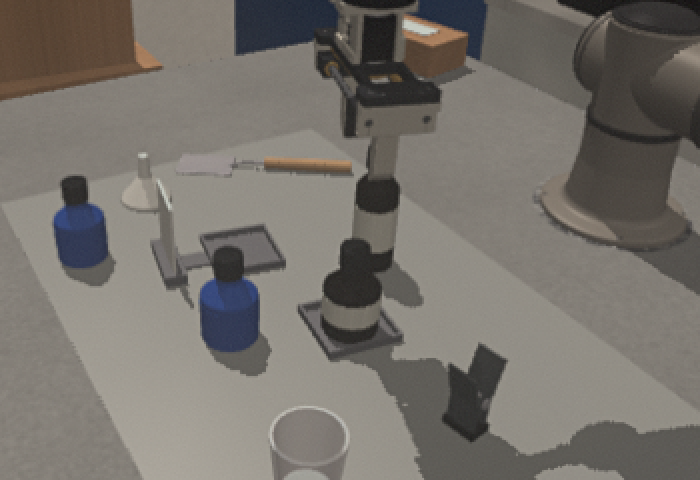

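The short bottle stands flat in the plain tray at (350,305). Going back to the tall one.

```bash
python3 -m crank '[{"dx":0,"dy":-3,"dz":-1.5,"spin":0},{"dx":0,"dy":-6.4,"dz":-3.2,"spin":0},{"dx":0,"dy":-9.8,"dz":-4.9,"spin":0},{"dx":0,"dy":-12,"dz":-6,"spin":0},{"dx":0,"dy":-12.9,"dz":-6.4,"spin":0},{"dx":0,"dy":-12.9,"dz":-6.4,"spin":0},{"dx":0,"dy":-12.9,"dz":-6.4,"spin":0},{"dx":0,"dy":-12.9,"dz":-6.4,"spin":0}]' 100; python3 go.py 400.3 -60.3 137.5
```

```text
time: 13.17
tool_pos: [402.0, -59.2, 228.9]
tcp_rot: [2.14, 1.57, 1.812]
contact_force: [-0.2, 0.6, 0.5]
grip_width: 91.7
t 13.17 tcp [402.  -59.2 228.9] yang 71.2 grip 91.7 F [-0.2  0.6  0.5]
dx dy dz [ 9.14 -0.16 -0.12] q [-0.34  0.12  1.81  0.    1.21 -1.58]
```

```bash
python3 -m crank '[{"dx":2.5,"dy":-0.1,"dz":-0.1,"spin":0},{"dx":5,"dy":-0.1,"dz":-0.1,"spin":0},{"dx":7,"dy":-0.1,"dz":-0.1,"spin":0},{"dx":8.5,"dy":-0.1,"dz":-0.1,"spin":0},{"dx":9.1,"dy":-0.1,"dz":-0.1,"spin":0},{"dx":9.1,"dy":-0.1,"dz":-0.1,"spin":0},{"dx":9.1,"dy":-0.1,"dz":-0.1,"spin":0}]' 100; python3 -m crank '[{"dx":0,"dy":0,"dz":0,"spin":0},{"dx":0,"dy":0,"dz":0,"spin":0},{"dx":0,"dy":0,"dz":0,"spin":0},{"dx":0,"dy":0,"dz":0,"spin":0},{"dx":0,"dy":0,"dz":0,"spin":0},{"dx":0,"dy":0,"dz":0,"spin":0},{"dx":0,"dy":0,"dz":0,"spin":0},{"dx":0,"dy":0,"dz":0,"spin":0},{"dx":0,"dy":0,"dz":0,"spin":0},{"dx":0,"dy":0,"dz":0,"spin":0}]' 20;python3 go.py 543.5 -155.5 180
```

```text
time: 13.75
tool_pos: [400.6, -60.0, 138.4]
tcp_rot: [1.875, 1.571, 1.547]
contact_force: [-0.6, -0.3, 0.9]
grip_width: 92.0
time: 14.58
tool_pos: [400.0, -60.2, 138.2]
tcp_rot: [1.467, 1.57, 1.137]
contact_force: [0.4, 2.6, -0.9]
grip_width: 33.7
t 14.58 tcp [400.  -60.2 138.2] yang 71.1 grip 33.7 F [ 0.4  2.6 -0.9]
dx dy dz [-4.18 -4.38 16.66] q [-0.34  0.23  1.96  0.    0.95 -1.58]
```

```bash
python3 -m crank '[{"dx":-1.2,"dy":0,"dz":0,"spin":0},{"dx":-3,"dy":0,"dz":0,"spin":0},{"dx":-4.6,"dy":-0.1,"dz":0.4,"spin":0},{"dx":-5,"dy":-0.4,"dz":1.4,"spin":0},{"dx":-5,"dy":-0.8,"dz":3,"spin":0},{"dx":-5,"dy":-1.3,"dz":5,"spin":0},{"dx":-5,"dy":-1.9,"dz":7.2,"spin":0},{"dx":-5,"dy":-2.5,"dz":9.4,"spin":0},{"dx":-5,"dy":-3.1,"dz":11.6,"spin":0},{"dx":-5,"dy":-3.6,"dz":13.6,"spin":0},{"dx":-5,"dy":-4,"dz":15.2,"spin":0},{"dx":-5,"dy":-4.3,"dz":16.3,"spin":0},{"dx":-5,"dy":-4.4,"dz":16.7,"spin":0},{"dx":-5,"dy":-4.4,"dz":16.7,"spin":0},{"dx":-5,"dy":-4.4,"dz":16.7,"spin":0},{"dx":-5,"dy":-4.4,"dz":16.7,"spin":0}]' 20; python3 go.py 543.5 -155.5 142.2; python3 -c "
from h import *
cv2.imwrite('pics/s11.png',capture('scene')['frame'][90:330,150:500].repeat(2,0).repeat(2,1))"
```

```text
time: 15.92
tool_pos: [542.9, -155.3, 188.0]
tcp_rot: [2.96, 1.569, 2.632]
contact_force: [-0.6, 0.3, -3.2]
grip_width: 33.4
t 15.92 tcp [ 542.9 -155.3  188. ] yang 71.2 grip 33.4 F [-0.6  0.3 -3.2]
dx dy dz [4.58 0.   0.06] q [-0.41  0.45  1.47  0.    1.22 -1.66]
```

View pics/s11.png

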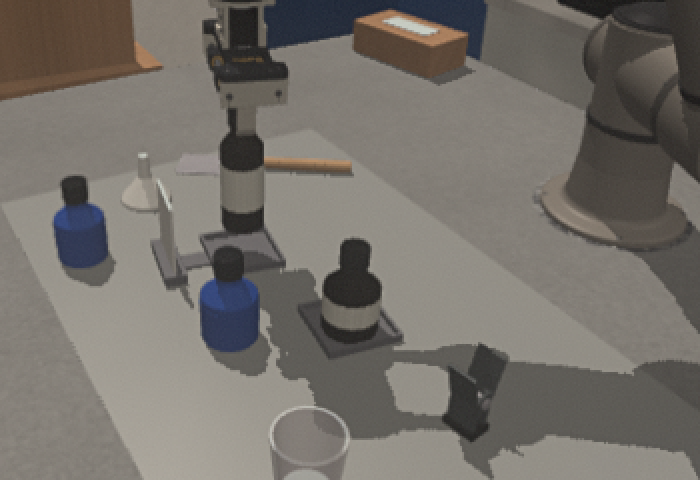

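The tall bottle is upright above the card tray at (242,180). Lowering it now.

```bash
python3 -m crank '[{"dx":1.2,"dy":0,"dz":0,"spin":0},{"dx":2.4,"dy":0,"dz":0,"spin":0},{"dx":3.4,"dy":0,"dz":0,"spin":0},{"dx":4,"dy":0,"dz":0,"spin":0},{"dx":4.4,"dy":0,"dz":0,"spin":0},{"dx":4.55,"dy":0,"dz":0,"spin":0},{"dx":4.55,"dy":0,"dz":0,"spin":0},{"dx":4.55,"dy":0,"dz":0,"spin":0},{"dx":4.55,"dy":0,"dz":0,"spin":0}]' 20;  python3 go.py 543.5 -155.5 142.2; python3 -m crank '[{"dx":0,"dy":0,"dz":0,"spin":0},{"dx":0,"dy":0,"dz":0,"spin":0},{"dx":0,"dy":0,"dz":0,"spin":0},{"dx":0,"dy":0,"dz":0,"spin":0},{"dx":0,"dy":0,"dz":0,"spin":0},{"dx":-2,"dy":0,"dz":0,"spin":0},{"dx":-5,"dy":0,"dz":0,"spin":0},{"dx":-8,"dy":0,"dz":0,"spin":0},{"dx":-9,"dy":0,"dz":0,"spin":0},{"dx":-9,"dy":0,"dz":0,"spin":0},{"dx":-9,"dy":0,"dz":0,"spin":0},{"dx":-9,"dy":0,"dz":0,"spin":0}]' 100; python3 go.py 490 234 226 12; python3 -c "
from h import *
cv2.imwrite('pics/s12.png',capture('scene')['frame'][90:330,150:500].repeat(2,0).repeat(2,1))"
```

```text
time: 16.72
tool_pos: [544.1, -156.1, 143.2]
tcp_rot: [-0.002, 1.57, -0.331]
contact_force: [0.1, 0.8, -3.8]
grip_width: 33.5
t 16.72 tcp [ 544.1 -156.1  143.2] yang 71.2 grip 33.5 F [ 0.1  0.8 -3.8]
dx dy dz [ 0.1   0.03 -0.07] q [-0.41  0.49  1.53  0.    1.12 -1.66]
time: 17.72
tool_pos: [543.0, -155.6, 231.0]
tcp_rot: [3.023, 1.568, 2.695]
contact_force: [-0.3, 0.3, -1.3]
grip_width: 91.6
t 17.72 tcp [ 543.  -155.6  231. ] yang 71.2 grip 91.6 F [-0.3  0.3 -1.3]
dx dy dz [  0.56  35.16 -17.59] q [-0.41  0.41  1.4   0.    1.33 -1.66]
spin 1.033
```

View pics/s12.png

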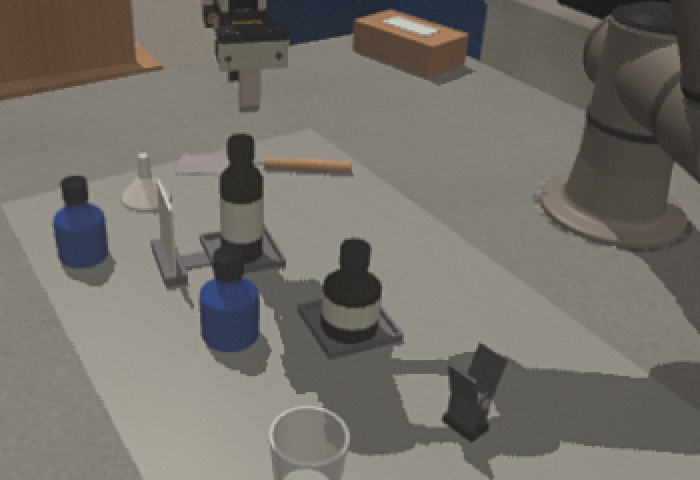

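Both bottles stand upright in their new trays, the tall one at (242,210) and the short one at (350,305). Next I'll refine the clip's pose with a few projected check points.

```bash
cat > clip.py <<'E'
from h import *
import sys
cx,cy,a=map(float,sys.argv[1:4]); n=sys.argv[4]; a=np.radians(a); X=np.array([np.cos(a),np.sin(a),0]);Y=np.array([-np.sin(a),np.cos(a),0])
P=[]
for sx in(-26,26):
    for sy in(-17,17): P.append(np.array([cx,cy,92])+sx*X+sy*Y)
for sx in(-12,12):
    for sy in(-20,20): P.append(np.array([cx,cy,0])+sx*X+sy*Y)
out=[]
for nm in("top","scene"):
    c=capture(nm); u0=proj(c,[cx,cy,45]).astype(int)-28; k=7
    im=cv2.resize(c["frame"][u0[1]:u0[1]+56,u0[0]:u0[0]+56],None,fx=k,fy=k,interpolation=cv2.INTER_CUBIC)
    im=cv2.convertScaleAbs(im,alpha=1.6)
    for i,p in enumerate(P):
        q=(proj(c,p)-u0+.5)*k-.5; cv2.circle(im,tuple(q.astype(int)),3,(0,0,255) if i<4 else (0,255,0),1)
    out.append(im)
    print(nm,u0)
cv2.imwrite(n,np.hstack(out))
E
python3 clip.py 489.8 233.7 11.8 pics/c1.png
```

```text
top [146 211]
scene [357 260]
```

View pics/c1.png

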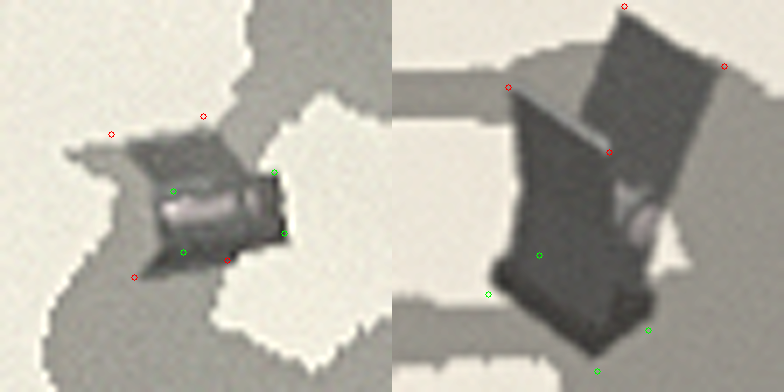

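```bash
python3 clip.py 487 231 11 pics/c2.png
```

```text
top [147 213]
scene [357 258]
```

View pics/c2.png

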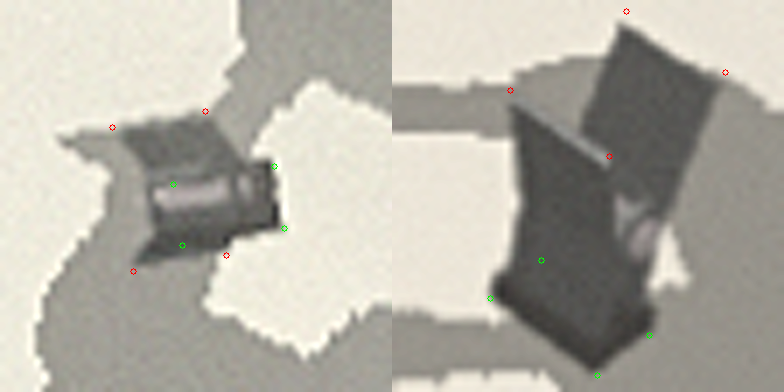

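```bash
python3 -m crank '[{"dx":0,"dy":3,"dz":-1.5,"spin":0.1},{"dx":0,"dy":6,"dz":-3,"spin":0.2},{"dx":0,"dy":9,"dz":-4.6,"spin":0.3},{"dx":0,"dy":12,"dz":-6.1,"spin":0.4},{"dx":0,"dy":15,"dz":-7.6,"spin":0.5},{"dx":0,"dy":18,"dz":-9.2,"spin":0.6},{"dx":0,"dy":21,"dz":-10.7,"spin":0.7},{"dx":0,"dy":24,"dz":-12.2,"spin":0.8},{"dx":0,"dy":27,"dz":-13.7,"spin":0.9},{"dx":0,"dy":30,"dz":-15.3,"spin":0.98},{"dx":0,"dy":33,"dz":-16.8,"spin":1.05},{"dx":0,"dy":34.8,"dz":-17.7,"spin":1.05},{"dx":0,"dy":34.8,"dz":-17.7,"spin":1.05},{"dx":0,"dy":34.8,"dz":-17.7,"spin":1.05},{"dx":0,"dy":34.8,"dz":-17.7,"spin":1.05},{"dx":0,"dy":34.8,"dz":-17.7,"spin":1.05}]' 100; python3 go.py 487.5 231.5 57 11; python3 clip.py 487.5 231.5 11 pics/c3.png
```

```text
time: 19.3
tool_pos: [488.9, 229.5, 232.6]
tcp_rot: [-0.78, 1.57, -2.16]
contact_force: [0.9, -0.8, 0.1]
grip_width: 91.7
t 19.3 tcp [488.9 229.5 232.6] yang 10.9 grip 91.7 F [ 0.9 -0.8  0.1]
dx dy dz [17.56 -0.09 -0.23] q [ 0.3   0.37  1.47 -0.    1.3   0.11]
spin -0.001
top [147 212]
scene [357 259]
```

View pics/c3.png

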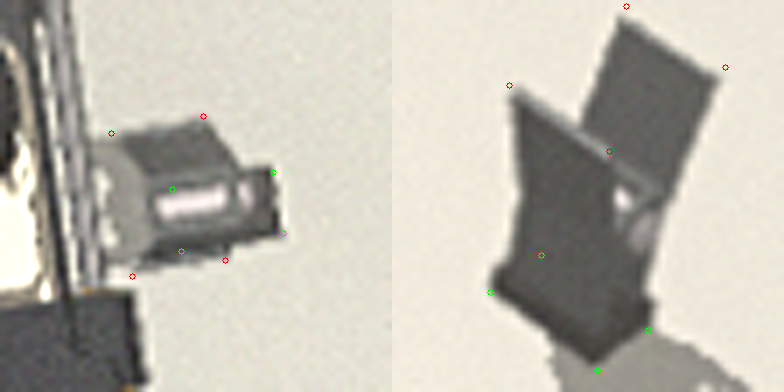

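```bash
python3 -m crank '[{"dx":3,"dy":0,"dz":-0.1,"spin":0},{"dx":6.5,"dy":0,"dz":-0.1,"spin":0},{"dx":10,"dy":0,"dz":-0.1,"spin":0},{"dx":13,"dy":0,"dz":-0.1,"spin":0},{"dx":13,"dy":0,"dz":-0.1,"spin":0},{"dx":13,"dy":0,"dz":-0.1,"spin":0},{"dx":13,"dy":0,"dz":-0.1,"spin":0}]' 100; python3 go.py 487.5 231.5 57 11; python3 -c "
from h import *
cv2.imwrite('pics/s13.png',cv2.resize(capture('scene')['frame'][190:340,290:490],None,fx=4,fy=4))
cv2.imwrite('pics/t13.png',cv2.resize(capture('top')['frame'][190:290,100:230],None,fx=5,fy=5))"
```

```text
time: 19.98
tool_pos: [489.8, 231.5, 104.5]
tcp_rot: [1.7, 1.568, 0.321]
contact_force: [1.3, 0.0, 0.7]
grip_width: 91.7
t 19.98 tcp [489.8 231.5 104.5] yang 11.0 grip 91.7 F [1.3 0.  0.7]
dx dy dz [ 4.75 -0.23 -0.04] q [0.3  0.5  1.65 0.   0.99 0.11]
spin -0.001
```

View pics/s13.png

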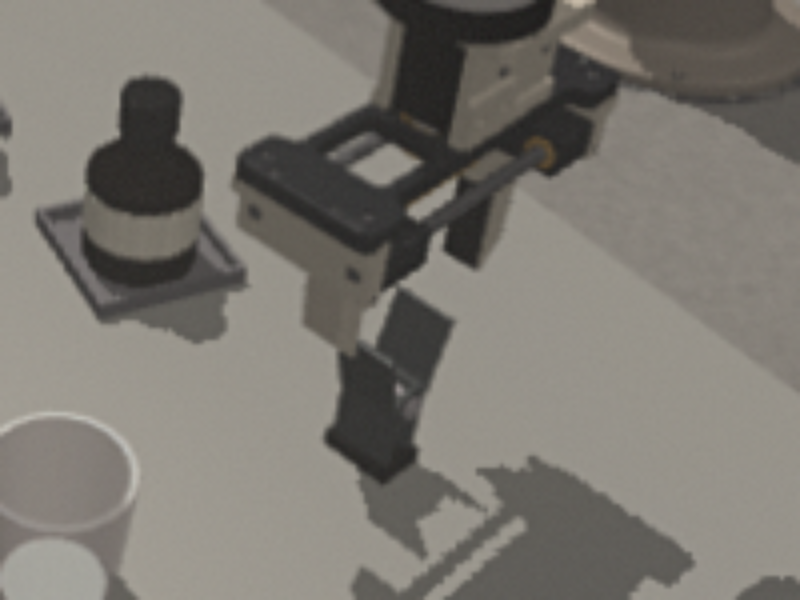

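View pics/t13.png

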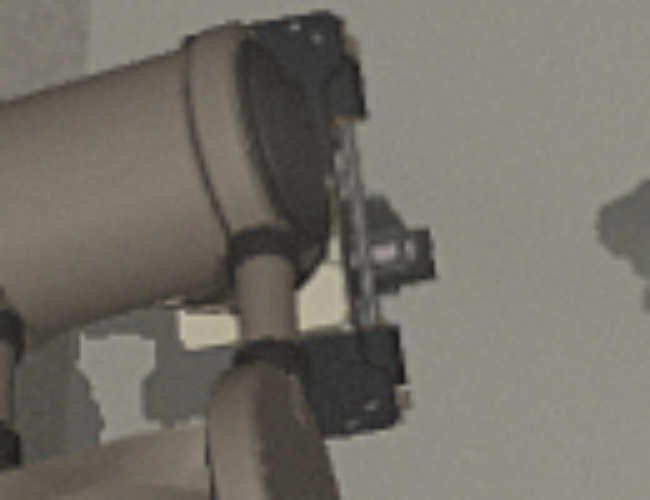

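The fingers sit either side of the clip: the front one is at (330,330) and the back one at (480,250), with the handles between at (365,350) and (420,310). I'll descend and squeeze.

```bash
python3 -m crank '[{"dx":1.2,"dy":-0.2,"dz":0,"spin":0},{"dx":2.4,"dy":-0.2,"dz":0,"spin":0},{"dx":3.6,"dy":-0.2,"dz":0,"spin":0},{"dx":4.4,"dy":-0.2,"dz":0,"spin":0},{"dx":4.7,"dy":-0.2,"dz":0,"spin":0},{"dx":4.7,"dy":-0.2,"dz":0,"spin":0},{"dx":4.7,"dy":-0.2,"dz":0,"spin":0}]' 100; python3 go.py 487.5 231.5 57 11; python3 -c "
from h import *
cv2.imwrite('pics/s14.png',cv2.resize(capture('scene')['frame'][190:340,290:490],None,fx=4,fy=4))"
```

```text
time: 20.67
tool_pos: [487.0, 231.4, 56.6]
tcp_rot: [1.713, 1.569, 0.334]
contact_force: [0.3, 0.7, 0.2]
grip_width: 91.8
t 20.67 tcp [487.  231.4  56.6] yang 11.0 grip 91.8 F [0.3 0.7 0.2]
dx dy dz [-0.04  0.05 -0.  ] q [0.3  0.56 1.7  0.   0.88 0.11]
spin 0.0
```

View pics/s14.png

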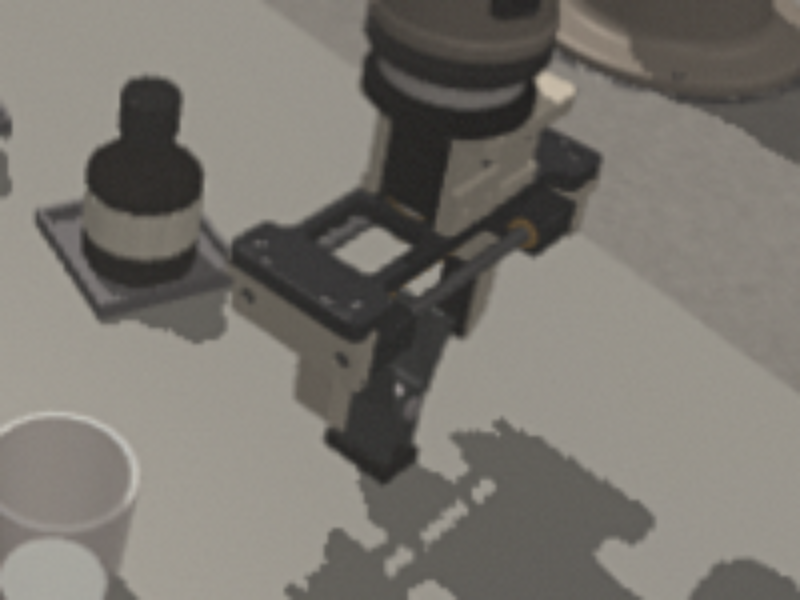

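```bash
python3 -c "
from h import *
c=capture('scene'); im=cv2.resize(c['frame'][190:340,290:490],None,fx=4,fy=4)
o,R=tool(); p=o['tool_pos']
def dot(q,col):
    u=(proj(c,q)-[290,190]+.5)*4-.5; cv2.circle(im,tuple(u.astype(int)),3,col,-1)
for s in(-9.5,9.5):
    for t in (46,65): dot(p+R@[0,t,s],(0,0,255))
    for sx in (-20,20): dot(np.array([p[0],p[1],0])+R@[0,12,sx*1.0]*[1,1,1],(0,255,0))
cv2.imwrite('pics/s15.png',im)"
```

```text
(no output)
```

View pics/s15.png

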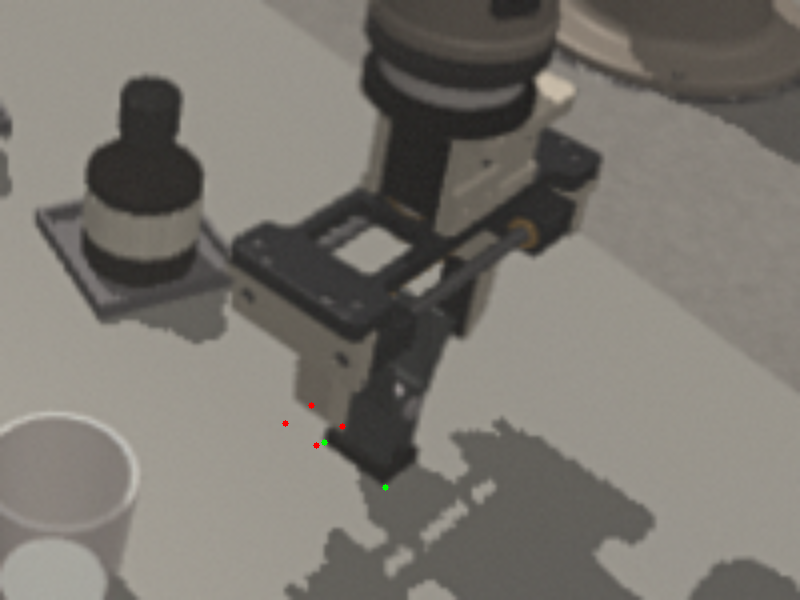

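The overlay puts both the fingers and the jaws within about 2 mm of the model, so I'll squeeze.

```bash
python3 -m crank '[{"dx":0,"dy":0,"dz":0,"spin":0},{"dx":0,"dy":0,"dz":0,"spin":0},{"dx":0,"dy":0,"dz":0,"spin":0},{"dx":0,"dy":0,"dz":0,"spin":0},{"dx":0,"dy":0,"dz":0,"spin":0},{"dx":0,"dy":0,"dz":0,"spin":0},{"dx":0,"dy":0,"dz":0,"spin":0},{"dx":0,"dy":0,"dz":0,"spin":0},{"dx":0,"dy":0,"dz":0,"spin":0},{"dx":0,"dy":0,"dz":0,"spin":0},{"dx":0,"dy":0,"dz":0,"spin":0},{"dx":0,"dy":0,"dz":0,"spin":0},{"dx":0,"dy":0,"dz":0,"spin":0},{"dx":0,"dy":0,"dz":0,"spin":0}]' 5; python3 go.py 487.5 231.5 57 11; python3 -c "
from h import *
cv2.imwrite('pics/s16.png',cv2.resize(capture('scene')['frame'][190:340,290:490],None,fx=4,fy=4))"
```

```text
time: 21.93
tool_pos: [490.0, 232.2, 58.4]
tcp_rot: [1.684, 1.562, 0.305]
contact_force: [2.3, 0.2, 11.5]
grip_width: 25.7
t 21.93 tcp [490.  232.2  58.4] yang 11.0 grip 25.7 F [ 2.3  0.2 11.5]
dx dy dz [ 0.14 -0.26  0.02] q [0.3  0.56 1.69 0.   0.88 0.11]
spin -0.0
```

View pics/s16.png

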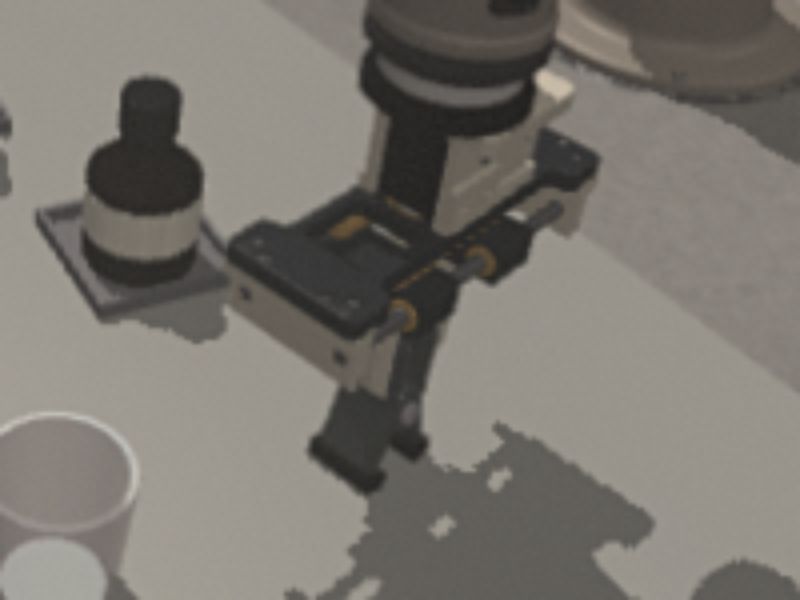

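The fingers stopped at 25.7 mm, which matches the 26 mm stop. The jaws stand clearly apart at (345,465) and (410,440). Lifting.

```bash
python3 -m crank '[{"dx":-1,"dy":0,"dz":0,"spin":0},{"dx":-2.5,"dy":0,"dz":0,"spin":0},{"dx":-4.5,"dy":0,"dz":0,"spin":0},{"dx":-6.5,"dy":0,"dz":0,"spin":0},{"dx":-8.5,"dy":0,"dz":0,"spin":0},{"dx":-10.5,"dy":0,"dz":0,"spin":0},{"dx":-12.5,"dy":0,"dz":0,"spin":0},{"dx":-14.5,"dy":0,"dz":0,"spin":0},{"dx":-15,"dy":0,"dz":0,"spin":0},{"dx":-15,"dy":0,"dz":0,"spin":0},{"dx":-15,"dy":0,"dz":0,"spin":0},{"dx":-15,"dy":0,"dz":0,"spin":0}]' 5; python3 go.py 642 -177 207 -11.2; python3 -c "
from h import *
cv2.imwrite('pics/s17.png',cv2.resize(capture('scene')['frame'][130:280,290:490],None,fx=4,fy=4))"
```

```text
time: 22.98
tool_pos: [485.6, 230.9, 204.2]
tcp_rot: [-1.481, 1.568, -2.859]
contact_force: [-0.5, -0.1, -0.8]
grip_width: 25.3
t 22.98 tcp [485.6 230.9 204.2] yang 11.0 grip 25.3 F [-0.5 -0.1 -0.8]
dx dy dz [-0.29  7.57 43.03] q [0.3  0.39 1.52 0.   1.24 0.11]
spin 0.387
```

View pics/s17.png

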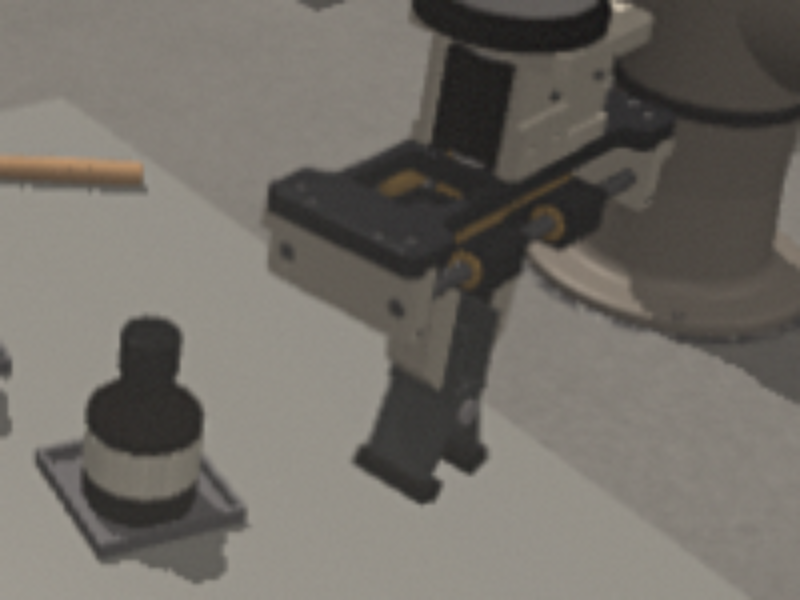

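```bash
python3 -m crank '[{"dx":0,"dy":0.2,"dz":1,"spin":0.02},{"dx":0,"dy":0.5,"dz":3,"spin":0.04},{"dx":0,"dy":0.9,"dz":5.5,"spin":0.06},{"dx":0,"dy":1.4,"dz":8.2,"spin":0.09},{"dx":0,"dy":1.9,"dz":11,"spin":0.12},{"dx":0,"dy":2.4,"dz":14,"spin":0.15},{"dx":0,"dy":3,"dz":17,"spin":0.18},{"dx":0,"dy":3.5,"dz":20,"spin":0.21},{"dx":0,"dy":4,"dz":23,"spin":0.24},{"dx":0,"dy":4.6,"dz":26,"spin":0.27},{"dx":0,"dy":5.1,"dz":29,"spin":0.3},{"dx":0,"dy":5.6,"dz":32,"spin":0.33},{"dx":0,"dy":6.2,"dz":35,"spin":0.35},{"dx":0,"dy":6.7,"dz":38,"spin":0.37},{"dx":0,"dy":7.1,"dz":40.5,"spin":0.387},{"dx":0,"dy":7.4,"dz":42.2,"spin":0.387},{"dx":0,"dy":7.5,"dz":43,"spin":0.387},{"dx":0,"dy":7.5,"dz":43,"spin":0.387},{"dx":0,"dy":7.5,"dz":43,"spin":0.387},{"dx":0,"dy":7.5,"dz":43,"spin":0.387}]' 5; python3 go.py 642 -177 145 -11.2; python3 -c "
from h import *
cv2.imwrite('pics/s18.png',cv2.resize(capture('scene')['frame'][90:240,160:360],None,fx=4,fy=4))
cv2.imwrite('pics/t18.png',cv2.resize(capture('top')['frame'][140:260,270:420],None,fx=5,fy=5))"
```

```text
time: 24.7
tool_pos: [641.7, -175.5, 205.5]
tcp_rot: [-2.178, 1.57, 2.34]
contact_force: [-0.4, 0.8, -0.3]
grip_width: 25.3
t 24.7 tcp [ 641.7 -175.5  205.5] yang -11.1 grip 25.3 F [-0.4  0.8 -0.3]
dx dy dz [6.05 0.06 0.15] q [-0.38  0.62  1.12  0.    1.4  -0.19]
spin 0.001
```

View pics/s18.png

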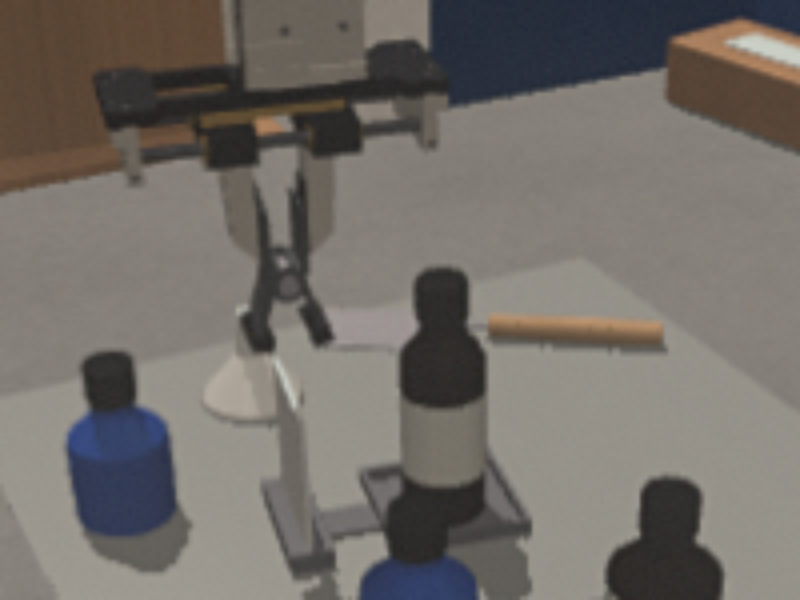

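View pics/t18.png

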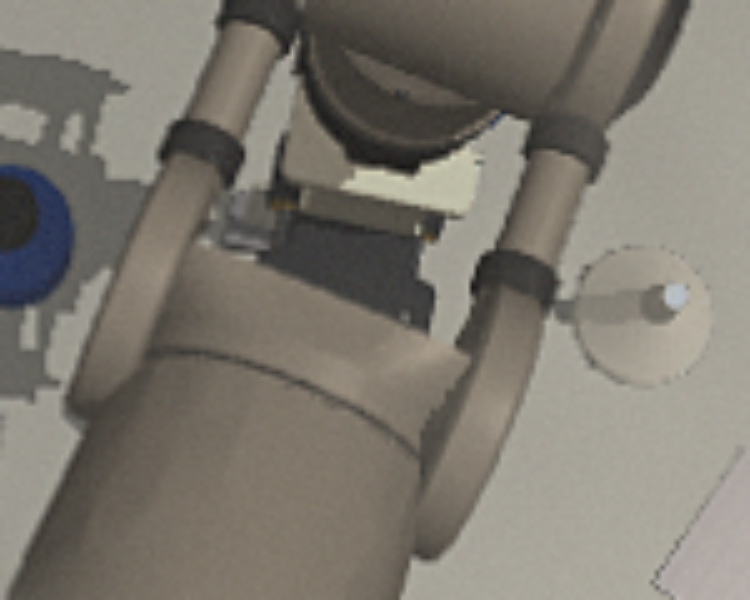

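The scene view shows the clip gaping and parallel to the gripper: pin end at (287,285), jaw ends at (258,335) and (320,330). The card below has its top edge running from (275,362) to (300,397). I'll measure both in the card frame from the same view, so any calibration bias cancels.

```bash
cat > cf.py <<'E'
from h import *
a=np.radians(-11.1); C=np.array([642,-177,110.]); M=np.array([[np.cos(a),-np.sin(a),0],[np.sin(a),np.cos(a),0],[0,0,1]])
def incard(c,uv,y):
    o,d=ray(c,uv); o=M.T@(o-C); d=M.T@d; return o+d*(y-o[1])/d[1]
E
python3 -c "
from cf import *
np.set_printoptions(precision=1,suppress=True)
c=capture('scene'); f=lambda u,v:(160+(u+.5)/4-.5,90+(v+.5)/4-.5)
print('pin',[incard(c,f(287,285),y) for y in(15,20)])
print('jaw ends',incard(c,f(262,345),20),incard(c,f(322,342),20))
print('handle tops',incard(c,f(258,178),17),incard(c,f(298,175),17))
print('card corner near',incard(c,f(299,396),40),'far',incard(c,f(276,362),-40),'card foot near',incard(c,f(304,545),40))
o,R=tool();print('tcp',M.T@(o['tool_pos']-C))
"
```

```text
pin [array([-1.5, 15. , 79.8]), array([-0.6, 20. , 82.2])]
jaw ends [16.9 20.  45.1] [-19.6  20.   41.3]
handle tops [ 11.3  17.  149.7] [-11.7  17.  148.7]
card corner near [ 0.1 40.  18.1] far [ -0.5 -40.   -1. ] card foot near [  3.4  40.  -90.5]
tcp [-0.3  1.6 96. ]
```

```bash
python3 -m crank '[{"dx":0.7,"dy":0.1,"dz":0.1,"spin":0},{"dx":1.7,"dy":0.1,"dz":0.1,"spin":0},{"dx":2.7,"dy":0.1,"dz":0.1,"spin":0},{"dx":3.4,"dy":0.1,"dz":0.1,"spin":0},{"dx":3.7,"dy":0.1,"dz":0.1,"spin":0},{"dx":3.7,"dy":0.1,"dz":0.1,"spin":0},{"dx":3.7,"dy":0.1,"dz":0.1,"spin":0},{"dx":3.7,"dy":0.1,"dz":0.1,"spin":0}]' 5; python3 go.py 642 -177 145 -11.2; python3 -c "
from h import *
cv2.imwrite('pics/s19.png',cv2.resize(capture('scene')['frame'][125:225,180:300],None,fx=6,fy=6,interpolation=cv2.INTER_CUBIC))
"
```

```text
time: 25.52
tool_pos: [643.2, -177.9, 169.1]
tcp_rot: [1.462, 1.57, -0.304]
contact_force: [-0.2, -0.5, -0.6]
grip_width: 25.1
t 25.52 tcp [ 643.2 -177.9  169.1] yang -11.2 grip 25.1 F [-0.2 -0.5 -0.6]
dx dy dz [ 2.41 -0.14 -0.07] q [-0.38  0.65  1.17  0.    1.32 -0.19]
spin 0.0
```

View pics/s19.png

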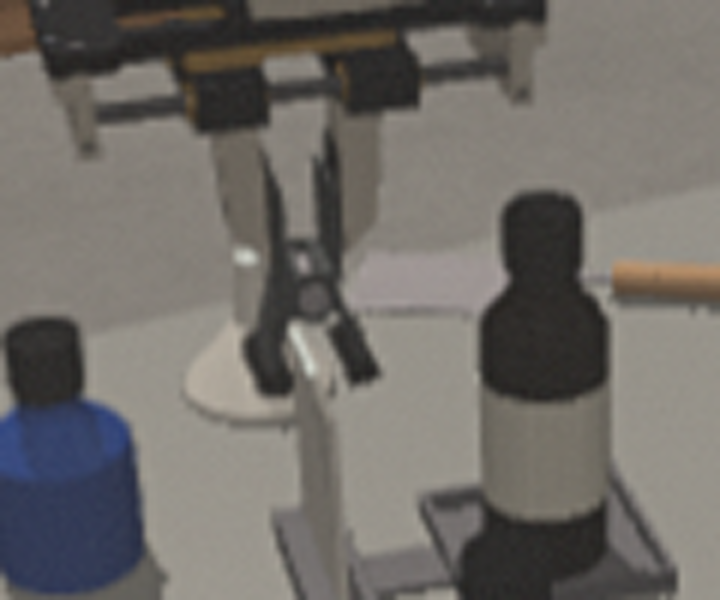

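```bash
python3 -c "
from cf import *
np.set_printoptions(precision=1,suppress=True)
c=capture('scene'); f=lambda u,v:(180+(u+.5)/6-.5,125+(v+.5)/6-.5)
print('pin',incard(c,f(314,297),20))
print('jaw tips: outer L,inner L, inner R, outer R',*[incard(c,f(*p),20) for p in((258,390),(290,385),(350,382),(378,375))])
print('card near corner L/R',incard(c,f(312,398),40),incard(c,f(336,400),40))
print('expected card mid px at y=40,20',[(proj(c,C+M@[0,y,0])-[180,125]+.5)*6 for y in(40,20)])
o,R=tool();print('tcp',M.T@(o['tool_pos']-C))
"
```

```text
pin [ 0.2 20.  47.3]
jaw tips: outer L,inner L, inner R, outer R [25.7 20.   8.8] [12.5 20.   8.8] [-12.2  20.    6. ] [-24.   20.    7.2]
card near corner L/R [ 7.3 40.  13. ] [-2.4 40.  10.4]
expected card mid px at y=40,20 [array([332.2, 423.6]), array([322. , 399.5])]
tcp [ 1.4 -0.7 59.3]
```

Jaw inner faces are at about ±12 mm from the card plane, so the clip is centred. I'll descend the last 2.5 cm slowly and watch the force.

```bash
python3 -m crank '[{"dx":0.4,"dy":-0.1,"dz":0,"spin":0},{"dx":0.9,"dy":-0.1,"dz":0,"spin":0},{"dx":1.4,"dy":-0.1,"dz":0,"spin":0},{"dx":1.9,"dy":-0.1,"dz":0,"spin":0},{"dx":2.3,"dy":-0.1,"dz":0,"spin":0},{"dx":2.5,"dy":-0.1,"dz":0,"spin":0},{"dx":2.5,"dy":-0.1,"dz":0,"spin":0},{"dx":2.5,"dy":-0.1,"dz":0,"spin":0},{"dx":2.5,"dy":-0.1,"dz":0,"spin":0},{"dx":2.5,"dy":-0.1,"dz":0,"spin":0},{"dx":2.5,"dy":-0.1,"dz":0,"spin":0},{"dx":2.5,"dy":-0.1,"dz":0,"spin":0}]' 5; python3 go.py 642 -177 145 -11.2; python3 -c "
from h import *
cv2.imwrite('pics/s20.png',cv2.resize(capture('scene')['frame'][125:225,180:300],None,fx=6,fy=6,interpolation=cv2.INTER_CUBIC))
cv2.imwrite('pics/s20f.png',capture('scene')['frame'])
"
```

```text
time: 26.62
tool_pos: [642.0, -177.6, 143.9]
tcp_rot: [1.569, 1.57, -0.197]
contact_force: [-0.0, 0.2, -2.1]
grip_width: 25.7
t 26.62 tcp [ 642.  -177.6  143.9] yang -11.2 grip 25.7 F [-0.   0.2 -2.1]
dx dy dz [-0.11 -0.01 -0.06] q [-0.38  0.67  1.21  0.    1.27 -0.19]
spin 0.001
```

View pics/s20.png

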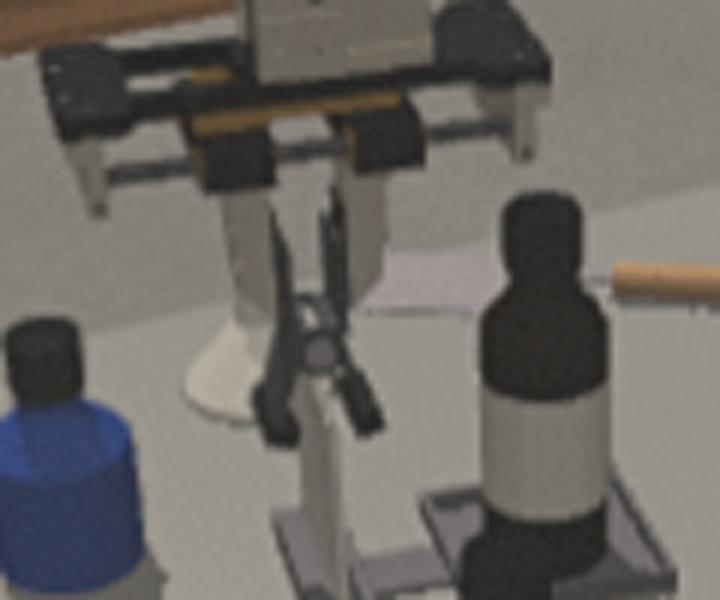

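View pics/s20f.png

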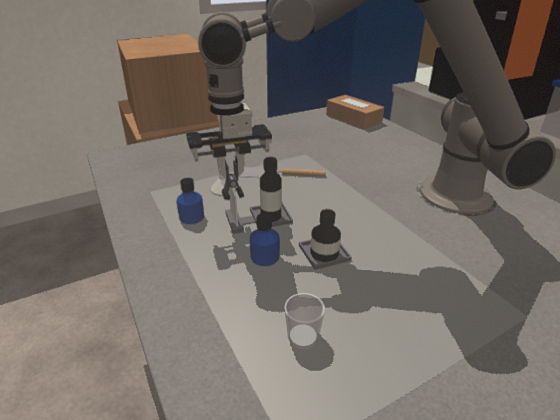

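```bash
python3 -m crank '[{"dx":0,"dy":0,"dz":0,"spin":0},{"dx":0,"dy":0,"dz":0,"spin":0},{"dx":0,"dy":0,"dz":0,"spin":0},{"dx":0,"dy":0,"dz":0,"spin":0}]' 5; python3 -c "
from cf import *
np.set_printoptions(precision=1,suppress=True)
c=capture('scene'); f=lambda u,v:(180+(u+.5)/6-.5,125+(v+.5)/6-.5)
print('pin',incard(c,f(320,352),20))
print('jaw tips',*[incard(c,f(*p),20) for p in((264,440),(298,442),(358,432),(383,427))])
print('px card faces at y=20, z=-20',[(proj(c,C+M@[x,20,-20])-[180,125]+.5)*6 for x in(2,-2)],'y=40',[(proj(c,C+M@[x,40,-20])-[180,125]+.5)*6 for x in(2,-2)])
for i in range(4):
    o=sensors.get_obs();capture('top');print(o['contact_force'],o['moment'],o['grip_width'],np.abs(o['dq']).max())
print('tcp',M.T@(o['tool_pos']-C))
t=capture('top'); g=lambda u,v:(220+(u+.5)/5.7-.5,165+(v+.5)/5.7-.5)
im=c['frame'].copy()
"
```

```text
time: 27.05
tool_pos: [641.9, -177.6, 143.7]
tcp_rot: [2.91, 1.571, 1.145]
contact_force: [0.4, -0.2, -1.1]
grip_width: 25.7
pin [-0.7 20.  22. ]
jaw tips [ 25.   20.  -15.1] [ 11.   20.  -18.6] [-14.3  20.  -18.4] [-25.   20.  -17.9]
px card faces at y=20, z=-20 [array([320.2, 441.9]), array([329.7, 440.4])] y=40 [array([330.2, 466.5]), array([339.9, 464.9])]
[ 0.7  0.  -0.4] [-0.1  0.1 -0. ] 25.49234518003985 0.0015820719513337121
[-0.3  0.5 -1.3] [-0.1  0.1  0. ] 25.7326016887093 0.0013639103161253005
[-0.1  0.6 -0.8] [-0.1  0.1  0. ] 25.48796884675401 0.0017238026363481586
[ 0.2 -0.3 -1.2] [-0.1  0.1  0. ] 25.496760397298665 0.0017004945408557936
tcp [ 0.1 -0.6 33.7]
```

```bash
python3 -c "
from h import *
c=capture('scene')['frame'];cv2.imwrite('pics/s21.png',cv2.resize(c[150:280,225:365],None,fx=5,fy=5,interpolation=cv2.INTER_CUBIC))"
```

```text
(no output)
```

View pics/s21.png

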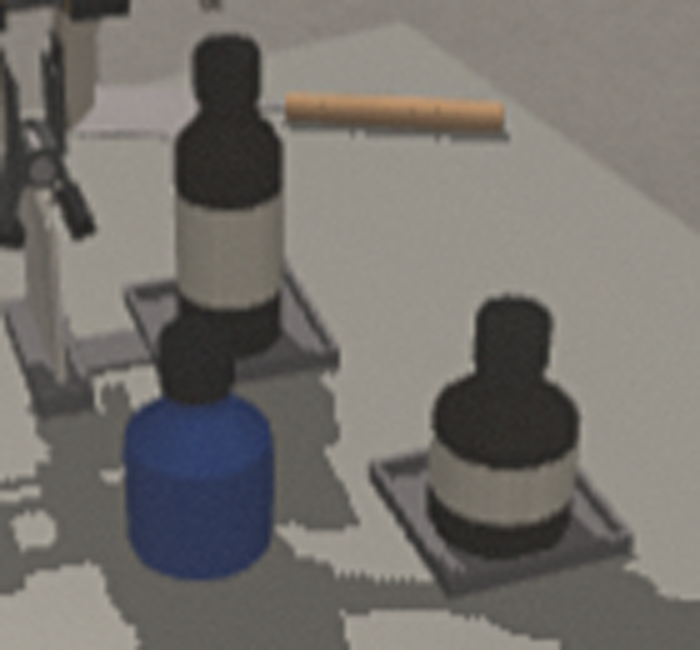

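```bash
python3 -c "
from h import *
c=capture('scene');f=lambda u,v:(225+(u+.5)/5-.5,150+(v+.5)/5-.5)
print(onz(c,f(228,47),174),onz(c,f(514,308),119)); print(bot.close_job())"
```

```text
[ 543.26266116 -156.12514843  174.        ] [501.26821116  38.16344876 119.        ]
the job is handed in; nothing more can be done
None
```

I swapped the bottles, and the clip is held open astride the card. I handed the job in at about 27 s; no verdict is reported.

**Bottles:** I moved each one by its cap, setting the tall bottle on the table in between. By my last camera measurement, the tall bottle is about 1 mm from the card tray centre. The short one is about 4 mm from the plain tray centre. Both are upright and released, and the cup, scraper and funnel were left alone.

**Clip:** it is squeezed to its stop, with the fingers at 25.5 mm against 26 mm over the handles.
- **Position:** the pin is about 22 mm above the card's top edge and about 1 mm off the card's plane. The tool is 0.6 mm from the middle of the edge and in line with the card.
- **Clearance:** I estimate about 9 mm on one side of the card and 12 mm on the other.
- **Contact:** the force sensor shows only about 1 N downward, which is the clip's own weight, so nothing suggests it touches the card.

**Disagreements:** before I picked up the clip, its handle tops and jaws fitted the two camera views 3–5 mm apart, so I took a compromise position and the grasp held. One early reading of the card's near corner was 18 mm out because I had picked the wrong pixel, and I did not use it.

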